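# Set and lock the drying rack's extending leg

## Robot

A 6-joint arm with a two-finger parallel gripper is mounted at the origin on the work surface. World frame = base frame: x ahead of the robot, y to its left, z up, the work surface at z = 0. Lengths are in m, angles in rad, forces in N, time in s.
With the tool pointing down it reaches from about 0.325 to 0.85 m from the base axis. Payload 15.5 kg.
Tool frame: the origin (TCP) lies at the very end of the fingers, on their centre line; the grasp point (between the pads) lies 19 mm behind it; x points along the fingers, y is the direction in which the jaws open and shut, and the axes are right-handed (so a half turn about x gives the same grasp; the last joint's range is limited). The gripper opens to 91 mm and grips with 3 to 60 N. Pads are 32 mm wide; open, the fingers measure 118 mm over their backs; the gripper's body (76 mm by 178 mm) begins 60 mm behind the grasp point.
Start: joints at [1.091, 0.494, 1.345, -0, 1.302, -0.096], TCP at [0.234, 0.58, 0.179] pointing down, gripper open.
Joint ranges: [-2.91, 2.91], [-0.82, 2.16], [0.22, 2.67], [-1.22, 4.37], [0.12, 2.79], [-3.08, 3.08]. Speed limits (rad/s): [1.89, 1.89, 2.57, 3.01, 3.01, 3.01].

## Interface

Orientations are given as a rotation vector (axis times angle).
In Python, from station import arm, snapshot, camera_info, order gives the robot as it stands.
- The arm moves only by the tool play_rows, never from a script. Its arguments are lists of equal length, an entry for each row: "fingers": the opening, from 0 (shut) to 1 (fully open); "slide": the shift along the tool's x, y, z in cm, a list of three; "delta_rot": the turn, a rotation vector about the tool's x, y, z in rad, a list of three. A call has exactly 10 rows; each row is the pose to reach, as a shift and turn from the pose commanded when the call began, along the tool's axes at that moment; what a row does not reach only later rows make up. A row lasts 1/12 s, in which the tool goes at most 41.7 mm and 7.16 degrees, less where a joint would pass 70% of its speed; a pose out of reach is approached as far as the arm can. A call with a gripper value outside its range is refused whole. The fingers move at their own pace and stop on an object; "newtons" is the grip in N (left out, the last holds). Time passes only in rows, so rows that repeat a pose let the fingers close, or fill a call up. It gives the time, the measured TCP pose, the force and the opening at its end, in the units of the state.
- arm.sense(): the state, without advancing time (a new reading comes with each control period).
- snapshot(name): name is "scene" or "side" or "wrist"; returns (picture, depth): 480x640x3 uint8, blue, green, red; 480x640 float32, m along the optical axis (not along the pixel's ray), 0 where there is no reading.
- camera_info(name): a dict with "mtx" (3x3 intrinsics, pixels), "position" and "attitude" of the camera in the world; the wrist camera has in their place "hand_eye" (4x4, takes a point from camera to tool coordinates, whose origin is the TCP and whose axes are the tool frame's). Camera axes: x right, y down, z forward; pixel columns grow to the right and rows downward; lengths in m; the calibration is good to about 2 mm. A picture is of the moment at which its call begins: read the wrist's pose just before it. camera_info takes no time and is no camera call.
- order.sign_off(): hands the job in, once; it reports no verdict.
The state is a dict: "time_s": time; "joint_pos": joint angles; "joint_velocities": joint speeds; "joint_efforts": joint torques, N m; "tcp_pos": TCP position; "eef_rot": TCP orientation; "force": force on the tool from outside, world axes, zero at the start; "ft_torque": the same for the moment, N m; "finger_gap": opening from 0.0 (shut) to 1.0 (fully open).
Only numpy, scipy, OpenCV 4.12 (cv2) and the standard library are available. Lean on these libraries where they do the work, as an engineer would, in place of code of your own. Each camera call takes 0.05 s, during which the arm holds its last target.

## Task

Take the upright round grip of the glass-drying rack's sliding leg and slide the leg until its pointer fin lines up with the upright fin of the length-mark clip on the rail. Then, keeping the leg held by its grip on the mark, swing the cam lever fully closed with the same hand, without letting go, so that it lies back in line with the rail. Finish still holding the grip, with the leg on the mark and the lever closed; do not shift the mark clip, and leave the milkshake tin, ice scoop and menu stand where they are.

Things in the scene. Friction and masses are not known exactly. Their poses are not given: they have to be found in the camera images.
- rack: Fixed drying rack on the ledge. Origin: centre of the underside of its aluminium rail, a bar 80 mm wide (rack x) and 340 mm long (rack y), top 30 mm above the ledge. Rack +y is the direction in which the leg extends (its rubber foot sticks out of that end). A low wire grid (up to 30 mm high) lies on the -x side, from x = -40 to -189 mm. The rack stands anywhere within several cm, turned up to 0.35 rad; rack z is up.
- leg (a joint): Slide of the leg along rack +y, m. Range -0.125 to 0.125; 0 = the leg's grip axis at the rack's origin in plan. The grip axis is at rack (0, joint value). Moves with about 2 N friction and stays where left. The leg's carriage is 44 mm (x) by 64 mm (y), top 42 mm above the ledge.
- mark (a joint): Position of the length-mark clip along rack +y, m, same zero as leg: the leg is on the mark when both joints read the same. The clip must not be shifted (it sits with 10 N friction).
- leg_pointer (a point): Top of the leg's pointer, a dark fin 4 mm thick along rack y, on the +x side of the carriage, at rack (22.5 mm, leg value, 44 mm). Axes as the rack's.
- mark_line (a point): Top of the mark clip's upright dark fin, 4 mm thick along rack y, 14 mm wide, on the rail's +x edge, at rack (34 mm, mark value, 44 mm). Axes as the rack's. The pointer passes beside it with 1.5 mm clearance.
- leg_grip: Upright round rubber grip on the leg's carriage: 26 mm diameter, 52 mm tall. Origin: centre of its underside, 53 mm above the ledge, so its top is 105 mm above the ledge. It swivels freely about its vertical axis, so pinched fingers can turn round that axis without slipping while the leg stays held.
- lever (a joint): Cam lever, turns about the grip's vertical axis, rad. 0 = fully open: the lever points 155 deg clockwise (seen from above) from rack +x, i.e. mostly to -x and a little to -y. Grows counter-clockwise seen from above to the stop at 1.134 = fully closed: it points along rack -y. Starts at 0 to 0.2. About 0.08 N m friction, stays where left, no spring.
- lever_tip (a point): Upper outer end of the lever's upright paddle, 60 mm from the grip axis, 87 mm above the ledge. The paddle is a radial plate 7 mm thick, 20 to 64 mm from the grip axis, 51 to 87 mm above the ledge. Below it are an 8 mm thick foot and a 40 mm hub disc, 43 to 51 mm above the ledge.
- grip_top (a point): Centre of the round grip's top, 105 mm above the ledge. Fingers about 60 deg clockwise of the paddle (from above) clear it; turned counter-clockwise about this axis while pinching, a finger's side meets the paddle some 40 deg away and pushes it closed. Fingertips can go as low as 55 mm above the ledge.
- tin: Bystander: steel milkshake tin, 94 mm across the mouth, 165 mm tall, beyond the rack. Origin: centre of underside.
- scoop: Bystander: aluminium ice scoop lying along its y, 210 mm long, 58 mm high. Origin: on the ledge under its joint of bowl and handle.
- menu_stand: Bystander: menu stand 110 mm wide with a blank card, 150 mm tall. Origin: centre of underside.

How it is judged:
On the way:
1. the leg is held by its grip on the length mark, the lever still open (y of leg_pointer in the frame of mark_line between -0.005 and 0.005 m and contact force between the fingers and leg_grip above 1 N and value of joint lever below 0.5 rad), for 0.2 s.
At the end, for the whole second after the job is handed in: The leg's pointer is within 5 mm of the mark line along the rail and at rest, the lever is within about 6 degrees of its closed stop (joint above 1.03), the fingers still hold the leg's grip (over 1 N), the mark clip has shifted less than 4 mm and the bystanders less than 30 mm (y of leg_pointer in the frame of mark_line between -0.005 and 0.005 m and contact force between the fingers and leg_grip above 1 N and value of joint lever above 1.03 rad and velocity of joint leg between -0.01 and 0.01 m/s and distance of mark_line from where it was at the start of the episode below 0.004 m and distance of each of tin, scoop, menu_stand from where it was at the start of the episode below 0.03 m); the arm keeps its last pose, push and grip.
It fails at once if the lever was swung while the leg's grip was not held (value of joint lever above 0.5 rad and not (contact force between the fingers and leg_grip above 0.2 N)).
It fails at once if the lever was swung with the leg off the mark (over 8 mm) (value of joint lever above 0.5 rad and not (y of leg_pointer in the frame of mark_line between -0.008 and 0.008 m)).
It fails at once if the mark clip was shifted (distance of mark_line from where it was at the start of the episode above 0.004 m).
It fails at once if the tin, scoop or menu stand was pushed or tipped (distance of any of tin, scoop, menu_stand from where it was at the start of the episode above 0.03 m or angle between any of tin, scoop, menu_stand's own z axis and vertical above 0.4 rad).
It also fails if it takes over 43 s, if anything falls off the work surface, if the arm or the gripper's body presses on something with over 40 N, if the wrist force passes 120 N, or if a joint passes its speed limit or range.

## Working session

There is one attempt and no reset: what is moved stays moved. The work goes in short steps, Python scripts to look and compute and a tool call to move; the robot and the scene stay as the last step left them, time stands still between calls to the robot, and variables do not carry over. Pictures are saved under pics/ and viewed, and the job is handed in when it is done.

Besides the shell and the picture viewer there is one more tool, called in YAML: its name, and indented under it one key for each argument. play_rows: Moves the arm, as the interface text tells. Its arguments: {"type":"object","properties":{"fingers":{"type":"array","items":{"type":"number"}},"slide":{"type":"array","items":{"type":"array","items":{"type":"number"}}},"delta_rot":{"type":"array","items":{"type":"array","items":{"type":"number"}}},"newtons":{"type":"number"}},"required":["fingers","slide","delta_rot"]}

```bash
mkdir -p pics; ls; python3 - <<'E'
from station import arm, snapshot, camera_info, order
import cv2, numpy as np
print(arm.sense())
for n in ["scene","side","wrist"]:
    p,d=snapshot(n); cv2.imwrite(f"pics/{n}0.png",p); np.save(f"pics/{n}0.npy",d)
    print(n,camera_info(n))
E
```

```text
pics
{'time_s': 0.0, 'joint_pos': array([ 1.09147981e+00,  4.94201208e-01,  1.34614374e+00, -5.01518019e-05,
        1.30248677e+00, -9.54992534e-02]), 'joint_velocities': array([ 7.19507129e-04, -1.19940104e-03, -7.90161516e-05,  4.48364780e-04,
       -5.53463474e-04,  9.78507228e-04]), 'joint_efforts': array([-1.58461331e-03, -8.78799677e+01, -3.81842458e+01,  7.10638845e-02,
        5.28314710e-02, -8.76763920e-05]), 'tcp_pos': array([0.2338542 , 0.57913751, 0.17792281]), 'eef_rot': array([ 0.30016779,  1.55004837, -0.30206541]), 'force': array([-0.45434577,  0.52835289,  0.5640383 ]), 'ft_torque': array([-0.05998516, -0.01444814,  0.00434903]), 'finger_gap': 1.0000541549585253}
scene {'mtx': array([[525.16421893,   0.        , 318.02543608],
       [  0.        , 525.16421893, 247.15440564],
       [  0.        ,   0.        ,   1.        ]]), 'position': array([ 1.17362534, -0.17883614,  0.53133504]), 'attitude': array([-1.85833266, -1.41617826,  0.6967088 ])}
side {'mtx': array([[579.58730687,   0.        , 331.40180972],
       [  0.        , 579.58730687, 236.61616149],
       [  0.        ,   0.        ,   1.        ]]), 'position': array([ 0.13478778, -0.53169693,  0.84116615]), 'attitude': array([-2.23925613,  0.90773799, -0.37085532])}
wrist {'mtx': array([[356.37857127,   0.        , 315.57228944],
       [  0.        , 356.37857127, 240.47076386],
       [  0.        ,   0.        ,   1.        ]]), 'hand_eye': array([[-1.07131226e-04, -2.52637247e-01,  9.67561063e-01,
        -2.06422301e-01],
       [ 9.99999685e-01,  7.33785746e-04,  3.02319734e-04,
         1.07279408e-03],
       [-7.86359742e-04,  9.67560790e-01,  2.52637089e-01,
        -7.12040438e-02],
       [ 0.00000000e+00,  0.00000000e+00,  0.00000000e+00,
         1.00000000e+00]])}
```

View pics/scene0.png

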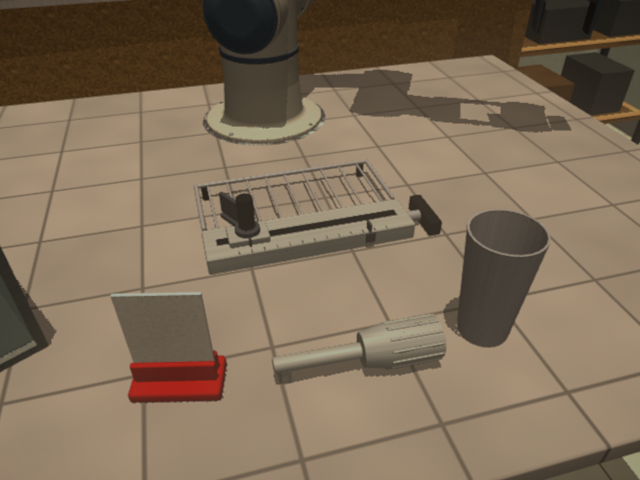

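View pics/side0.png

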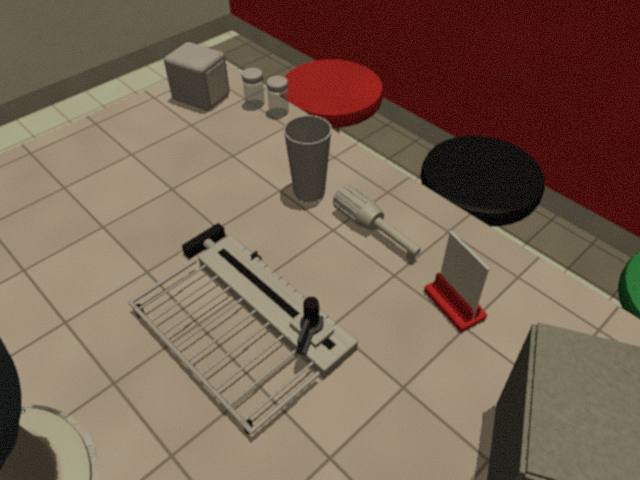

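View pics/wrist0.png

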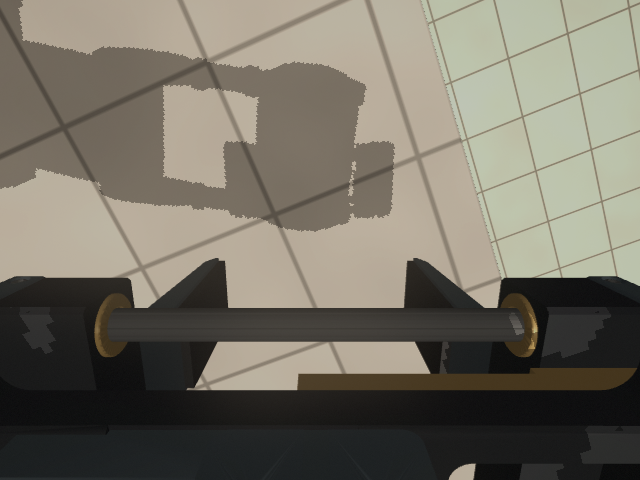

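The scene view shows the grip at about (245,210), the mark fin at about (370,230) and the foot at (425,213). In the side view the grip is at (311,310) and the clip at (255,258). The wrist camera sees only the worktop. I'll enlarge the first two.

```bash
python3 - <<'E'
import cv2
a=cv2.imread("pics/scene0.png")[150:280,180:450]; b=cv2.imread("pics/side0.png")[210:380,160:370]
cv2.imwrite("pics/sceneZ.png",cv2.resize(a,(800,385),interpolation=cv2.INTER_CUBIC))
cv2.imwrite("pics/sideZ.png",cv2.resize(b,(735,595),interpolation=cv2.INTER_CUBIC))
E
```

```text
(no output)
```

View pics/sceneZ.png

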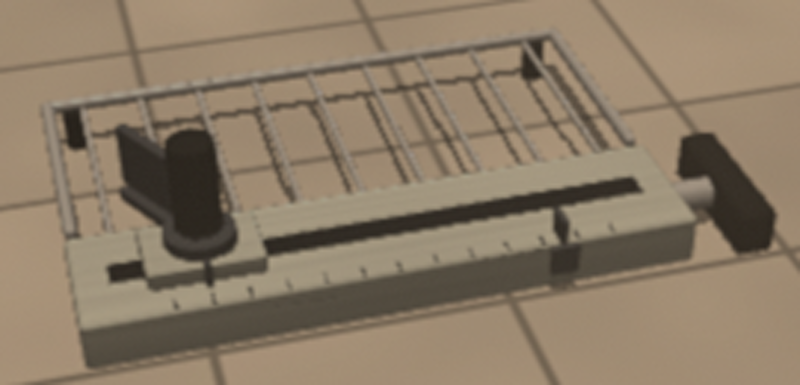

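View pics/sideZ.png

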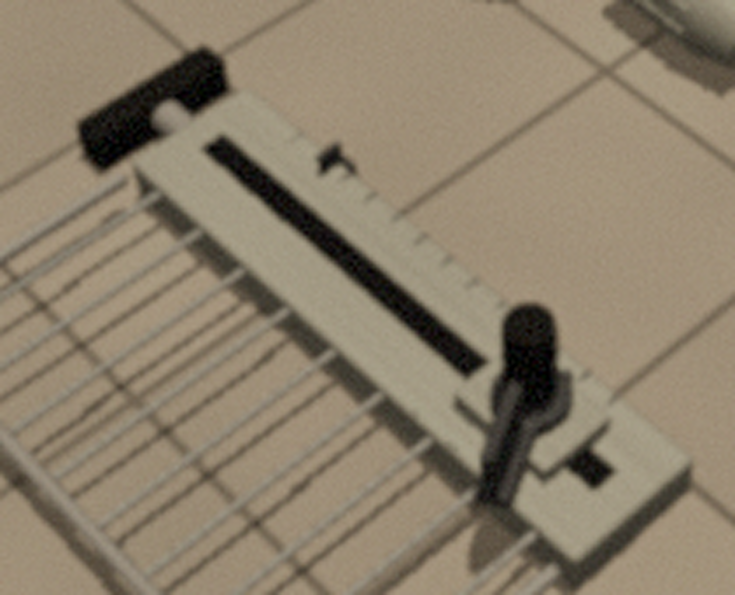

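```bash
cat > h.py <<'E'
import numpy as np
from scipy.spatial.transform import Rotation as R
from station import camera_info
def cam(n,s=None):
    c=camera_info(n)
    if n!="wrist": return c["mtx"],np.array(c["position"]),R.from_rotvec(c["attitude"]).as_matrix()
    H=c["hand_eye"]; Rt=R.from_rotvec(s["eef_rot"]).as_matrix()
    return c["mtx"],s["tcp_pos"]+Rt@H[:3,3],Rt@H[:3,:3]
def ray(c,uv):
    K,p,A=c; d=A@np.linalg.solve(K,[uv[0],uv[1],1.]); return p,d/np.linalg.norm(d)
def onz(c,uv,z):
    p,d=ray(c,uv); return p+d*(z-p[2])/d[2]
def tri(c1,u1,c2,u2):
    p,d=ray(c1,u1);q,e=ray(c2,u2)
    t=np.linalg.lstsq(np.c_[d,-e],q-p,rcond=None)[0]
    a=p+t[0]*d;b=q+t[1]*e; return (a+b)/2,np.linalg.norm(a-b)
E
python3 - <<'E'
from h import *
np.set_printoptions(precision=4,suppress=True)
S=cam("scene");D=cam("side")
f=lambda x,y:(180+(x+.5)*270/800-.5,150+(y+.5)*130/385-.5)
g=lambda x,y:(160+(x+.5)/3.5-.5,210+(y+.5)/3.5-.5)
P=dict(nl=((83,330),(690,465)),nr=((692,225),(243,92)),fl=((68,240),(575,560)),fr=((640,150),(137,172)),mark=((560,208),(329,148)),grip=((191,142),(528,318)))
for k,(a,b) in P.items(): print(k,*tri(S,f(*a),D,g(*b)))
E
```

```text
nl [ 0.5403 -0.1844  0.0255] 0.00033804601277673247
nr [0.5368 0.1535 0.0247] 0.004797757490482826
fl [ 0.4647 -0.1845  0.0288] 0.0006108152876113076
fr [0.4609 0.1502 0.0244] 0.0020252848661478184
mark [0.5338 0.0738 0.0475] 0.00019632616656122098
grip [ 0.5041 -0.1146  0.1052] 0.0023187093302574112
```

```bash
cat >> h.py <<'E'
from station import arm
def move(target,yaw):
    "shift in tool cm, turn about tool x so tool y points (mod pi) along yaw"
    s=arm.sense(); A=R.from_rotvec(s["eef_rot"]).as_matrix()
    sh=A.T@(np.array(target)-s["tcp_pos"])*100
    y=np.arctan2(A[1,1],A[0,1]); dw=(yaw-y+np.pi/2)%np.pi-np.pi/2
    # level correction + yaw
    yv=np.array([np.cos(y+dw),np.sin(y+dw),0]); x=np.array([0,0,-1.]); z=np.cross(x,yv)
    dr=R.from_matrix(A.T@np.c_[x,yv,z]).as_rotvec()
    print("yaw now deg",np.degrees(y),"dw",np.degrees(dw),"slide",sh.round(2),"rot",dr.round(3)); return sh,dr
E
python3 - <<'E'
from h import *
np.set_printoptions(precision=4,suppress=True)
s=arm.sense();print(R.from_rotvec(s["eef_rot"]).as_matrix())
move([0.504,-0.115,0.22],np.radians(150))
E
```

```text
[[-0.0004  0.3745  0.9272]
 [-0.0008  0.9272 -0.3745]
 [-1.     -0.0009 -0.0001]]
yaw now deg 68.00958932562801 dw 81.990410674372 slide [ -4.15 -54.27  51.04] rot [-1.431 -0.001  0.001]
```

```bash
sed -i 's|dw=(yaw-y+np.pi/2)%np.pi-np.pi/2|dw=yaw-y|' h.py; python3 - <<'E'
from h import *
move([0.36,0.26,0.25],np.radians(10)); move([0.49,-0.02,0.26],np.radians(-30))
E
```

```text
yaw now deg 68.00958932562801 dw -58.009589325628006 slide [ -7.17 -24.89  23.65] rot [1.012e+00 0.000e+00 1.000e-03]
yaw now deg 68.00958932562801 dw -98.009589325628 slide [ -8.16 -45.98  46.19] rot [1.711e+00 1.000e-03 1.000e-03]
```

play_rows:
  fingers: [1,1,1,1,1,1,1,1,1,1]
  slide:
    - [-1,-2.5,2.5]
    - [-2,-5,5]
    - [-3,-7.5,7.5]
    - [-4,-10,10]
    - [-5,-12.5,12.5]
    - [-6,-15,15]
    - [-7,-17.5,17.5]
    - [-8,-20,20]
    - [-8,-22.5,22.5]
    - [-8,-25,25]
  delta_rot:
    - [0.1,0,0]
    - [0.2,0,0]
    - [0.3,0,0]
    - [0.4,0,0]
    - [0.5,0,0]
    - [0.6,0,0]
    - [0.7,0,0]
    - [0.8,0,0]
    - [0.9,0,0]
    - [1.0,0,0]

```text
time_s: 0.98
tcp_pos: [0.3727, 0.2526, 0.2591]
eef_rot: [1.075, 1.289, -1.073]
force: [2.0, -0.0, -0.2]
finger_gap: 1.003
```

```bash
python3 - <<'E'
from h import *
s=arm.sense();print(s["time_s"],s["tcp_pos"],s["joint_pos"])
move([0.49,-0.02,0.26],np.radians(-30))
E
```

```text
0.9833 [0.37270919 0.25263978 0.25908159] [ 4.62962080e-01  1.61827027e-01  1.62757737e+00 -1.78456850e-05
  1.35099062e+00  2.80699607e-01]
yaw now deg 10.443082380306661 dw -40.44308238030666 slide [-0.09  6.59 28.94] rot [ 0.706 -0.001 -0.001]
```

play_rows:
  fingers: [1,1,1,1,1,1,1,1,1,1]
  slide:
    - [0,0.7,3.2]
    - [0,1.4,6.4]
    - [0,2.1,9.6]
    - [0,2.8,12.8]
    - [0,3.5,16]
    - [0,4.2,19.2]
    - [0,5,22.4]
    - [0,5.8,25.6]
    - [0,6.6,28.9]
    - [0,6.6,28.9]
  delta_rot:
    - [0.08,0,0]
    - [0.16,0,0]
    - [0.24,0,0]
    - [0.32,0,0]
    - [0.4,0,0]
    - [0.48,0,0]
    - [0.56,0,0]
    - [0.64,0,0]
    - [0.706,0,0]
    - [0.706,0,0]

```text
time_s: 1.82
tcp_pos: [0.4929, -0.0222, 0.2583]
eef_rot: [1.585, 0.91, -1.585]
force: [-1.4, 0.5, -0.1]
finger_gap: 1.0
```

```bash
python3 - <<'E'
from h import *
from station import snapshot
import cv2,pickle
s=arm.sense();p,d=snapshot("wrist");cv2.imwrite("pics/w1.png",p);pickle.dump(s,open("w1.pkl","wb"));print(s["time_s"],s["tcp_pos"],s["joint_velocities"])
E
```

```text
1.8167 [ 0.49288956 -0.02219272  0.25826194] [ 0.07447814 -0.02725555  0.05220073  0.02393768  0.00553489 -0.01221823]
```

View pics/w1.png

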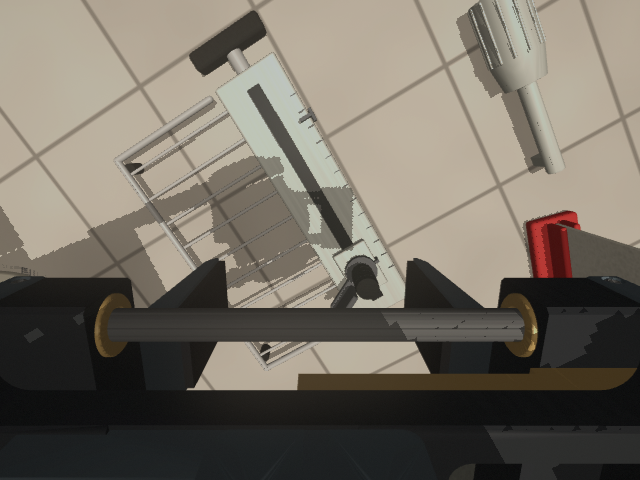

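The wrist view shows the grip top at about (368,285), the mark clip at (307,117), the rail's +y end corners at (218,92) and (272,53), and the lever pointing to lower-left of the grip. I'll enlarge it for precise pixels.

```bash
python3 - <<'E'
import cv2
a=cv2.imread("pics/w1.png")
cv2.imwrite("pics/w1a.png",cv2.resize(a[40:190,200:400],(800,600),interpolation=cv2.INTER_CUBIC))
cv2.imwrite("pics/w1b.png",cv2.resize(a[190:310,280:440],(800,600),interpolation=cv2.INTER_CUBIC))
E
```

```text
(no output)
```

View pics/w1a.png

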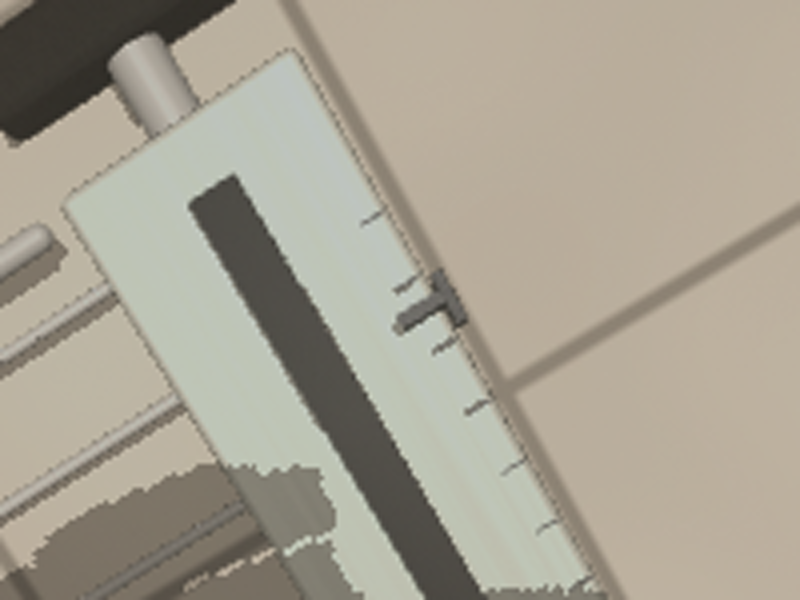

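View pics/w1b.png

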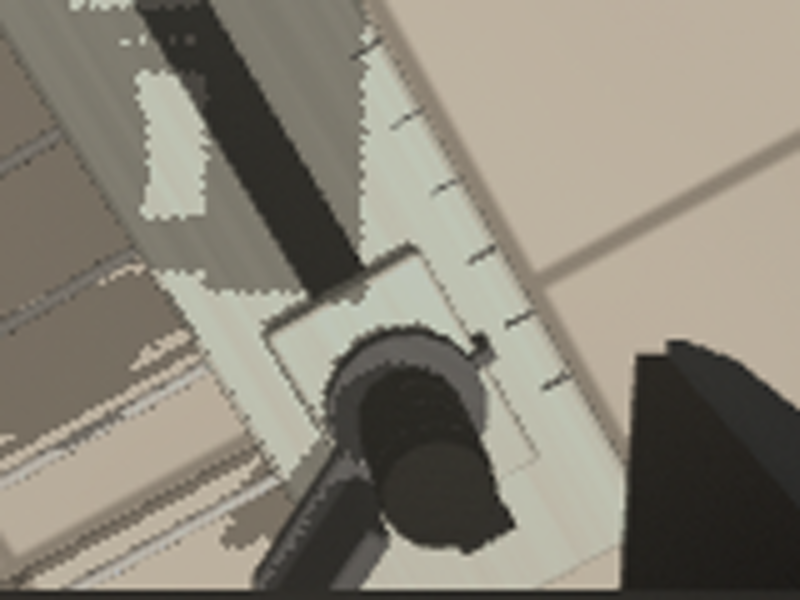

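```bash
python3 - <<'E'
from h import *
import pickle
np.set_printoptions(precision=4,suppress=True)
W=cam("wrist",pickle.load(open("w1.pkl","rb")));S=cam("scene");D=cam("side")
a=lambda x,y:(200+(x+.5)/4-.5,40+(y+.5)/4-.5)
b=lambda x,y:(280+(x+.5)/5-.5,190+(y+.5)/5-.5)
f=lambda x,y:(180+(x+.5)*270/800-.5,150+(y+.5)*130/385-.5)
g=lambda x,y:(160+(x+.5)/3.5-.5,210+(y+.5)/3.5-.5)
A=onz(W,a(65,207),.03);B=onz(W,a(293,50),.03);print("rail +y corners",A,B,np.linalg.norm(A-B))
M=onz(W,a(421,311),.044);print("mark",M)
P=onz(W,b(482,350),.044);print("pointer",P)
for q in [(410,248),(268,328),(538,458)]:print("carr",onz(W,b(*q),.042))
G=onz(W,b(435,490),.105);print("grip",G)
print("tri mark S,D",tri(W,a(421,311),S,f(560,208)),tri(W,a(421,311),D,g(329,148)))
print("tri grip",tri(W,b(435,490),S,f(191,142)),tri(W,b(435,490),D,g(528,318)))
print("pointer SW",tri(W,b(482,350),S,f(208,263)))
# lever outer-top / inner-top points
for q in [(270,580),(375,490)]:print("lev",onz(W,b(*q),.087))
print(onz(S,f(120,128),.087),onz(D,g(487,495),.087))
C=(onz(W,a(65,207),.03)-onz(W,a(293,50),.03));print("yaw",np.degrees(np.arctan2(-C[1],-C[0])))
L=[onz(W,a(*q),.03) for q in [(505,355),(293,50)]]
d=L[1]-L[0];print("yaw edge",np.degrees(np.arctan2(-d[0],d[1])))
E
```

```text
rail +y corners [0.4621 0.1501 0.03  ] [0.5394 0.152  0.03  ] 0.07739784329784286
mark [0.535  0.0741 0.044 ]
pointer [ 0.5263 -0.1137  0.044 ]
carr [ 0.5232 -0.0824  0.042 ]
carr [ 0.4831 -0.0827  0.042 ]
carr [ 0.5252 -0.147   0.042 ]
grip [ 0.5031 -0.1144  0.105 ]
tri mark S,D (array([0.5349, 0.0736, 0.0484]), np.float64(0.0003413054464230232)) (array([0.5346, 0.0742, 0.0464]), np.float64(0.0009062930077185009))
tri grip (array([ 0.5029, -0.1152,  0.1037]), np.float64(0.0005532980629046056)) (array([ 0.5034, -0.1139,  0.1064]), np.float64(0.0004215431940519949))
pointer SW (array([ 0.5259, -0.115 ,  0.0433]), np.float64(0.002040643147993985))
lev [ 0.4585 -0.1226  0.087 ]
lev [ 0.49   -0.1153  0.087 ]
[ 0.4525 -0.1473  0.087 ] [ 0.4358 -0.1604  0.087 ]
yaw 1.420352416369556
yaw edge 6.185748979600303
```

```bash
python3 - <<'E'
from h import *
s=arm.sense();print(s["tcp_pos"]); move([0.5032,-0.1147,0.063],np.radians(-30))
E
```

```text
[ 0.49165762 -0.0200128   0.25813643]
yaw now deg -29.986495701804696 dw -0.013504298195302009 slide [19.52  5.73  7.62] rot [0. 0. 0.]
```

play_rows:
  fingers: [1,1,1,1,1,1,1,1,1,1]
  slide:
    - [1,1.9,2.5]
    - [3,3.8,5]
    - [6,5.7,7.6]
    - [9,5.7,7.6]
    - [11,5.7,7.6]
    - [13,5.7,7.6]
    - [15,5.7,7.6]
    - [17,5.7,7.6]
    - [18.5,5.7,7.6]
    - [19.5,5.7,7.6]
  delta_rot:
    - [0,0,0]
    - [0,0,0]
    - [0,0,0]
    - [0,0,0]
    - [0,0,0]
    - [0,0,0]
    - [0,0,0]
    - [0,0,0]
    - [0,0,0]
    - [0,0,0]

```text
time_s: 2.7
tcp_pos: [0.5017, -0.1109, 0.0621]
eef_rot: [1.579, 0.92, -1.581]
force: [-0.1, 0.0, -0.1]
finger_gap: 1.0
```

```bash
python3 - <<'E'
from h import *
from station import snapshot
import cv2
p,d=snapshot("scene");cv2.imwrite("pics/s1.png",cv2.resize(p[120:290,160:430],(800,504),interpolation=cv2.INTER_CUBIC))
s=arm.sense();print(s["tcp_pos"],s["force"]); move([0.5032,-0.1147,0.063],np.radians(-30))
E
```

```text
[ 0.50124891 -0.11079171  0.06108502] [-1.41706977  0.64497187 -2.0586544 ]
yaw now deg -29.68308947881656 dw -0.3169105211834386 slide [-0.19  0.36  0.24] rot [0.006 0.001 0.003]
```

View pics/s1.png

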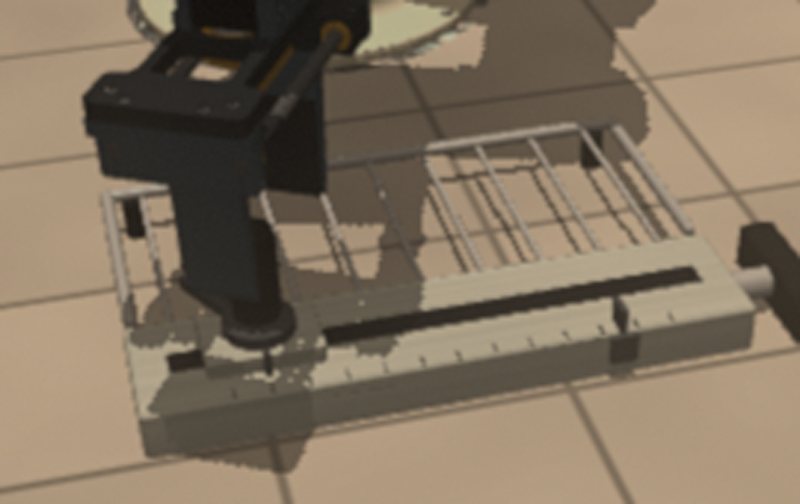

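The open fingers straddle the grip and the pointer is visible at (268,362) in the enlarged crop, with the mark fin at (621,312). I'll correct by 4 mm and close.

play_rows:
  fingers: [1,1,0.6,0.4,0.2,0.2,0.2,0.2,0.2,0.2]
  slide:
    - [-0.2,0.35,0.25]
    - [-0.2,0.35,0.25]
    - [-0.2,0.35,0.25]
    - [-0.2,0.35,0.25]
    - [-0.2,0.35,0.25]
    - [-0.2,0.35,0.25]
    - [-0.2,0.35,0.25]
    - [-0.2,0.35,0.25]
    - [-0.2,0.35,0.25]
    - [-0.2,0.35,0.25]
  delta_rot:
    - [0,0,0]
    - [0,0,0]
    - [0,0,0]
    - [0,0,0]
    - [0,0,0]
    - [0,0,0]
    - [0,0,0]
    - [0,0,0]
    - [0,0,0]
    - [0,0,0]
  newtons: 30

```text
time_s: 3.58
tcp_pos: [0.5044, -0.1157, 0.0655]
eef_rot: [1.58, 0.917, -1.58]
force: [0.5, -0.9, 0.6]
finger_gap: 0.446
```

```bash
python3 - <<'E'
from h import *
s=arm.sense();print(s["tcp_pos"],s["force"],s["ft_torque"],s["finger_gap"]); move(s["tcp_pos"]+[-0.0018,0.18,0],np.radians(-30))
E
```

```text
[ 0.50438638 -0.11572929  0.06551138] [ 0.47281672 -0.89643184  0.5560193 ] [-0.10522255  0.14314789  0.00036832] 0.4458625675666611
yaw now deg -29.733127591476322 dw -0.26687240852367455 slide [ -0.    -9.08 -15.54] rot [0.005 0.    0.   ]
```

Gap 0.446 (41 mm): the fingers are still closing.

play_rows:
  fingers: [0.2,0.2,0.2,0.2,0.2,0.2,0.2,0.2,0.2,0.2]
  slide:
    - [0,0,0]
    - [0,0,0]
    - [0,0,0]
    - [0,0,0]
    - [0,0,0]
    - [0,0,0]
    - [0,0,0]
    - [0,0,0]
    - [0,0,0]
    - [0,0,0]
  delta_rot:
    - [0,0,0]
    - [0,0,0]
    - [0,0,0]
    - [0,0,0]
    - [0,0,0]
    - [0,0,0]
    - [0,0,0]
    - [0,0,0]
    - [0,0,0]
    - [0,0,0]

```text
time_s: 4.42
tcp_pos: [0.5041, -0.1157, 0.0655]
eef_rot: [1.58, 0.918, -1.581]
force: [-5.0, 0.4, 3.1]
finger_gap: 0.262
```

```bash
python3 - <<'E'
from h import *
s=arm.sense();print(s["tcp_pos"],s["force"],s["ft_torque"],s["finger_gap"]); move(s["tcp_pos"]+[-0.0018,0.18,0],np.radians(-30))
E
```

```text
[ 0.50410218 -0.11567812  0.06545792] [-5.02352409  0.38450626  3.11315225] [-0.09381113  1.08825988  0.02396291] 0.26240756784021896
yaw now deg -29.736887088189583 dw -0.2631129118104161 slide [  0.    -9.08 -15.54] rot [0.005 0.    0.001]
```

play_rows:
  fingers: [0,0,0,0,0,0,0,0,0,0]
  slide:
    - [0,-0.6,-1]
    - [0,-1.7,-2.9]
    - [0,-2.9,-5]
    - [0,-4,-6.9]
    - [0,-5.2,-8.9]
    - [0,-6.3,-10.8]
    - [0,-7.4,-12.7]
    - [0,-8.2,-14]
    - [0,-8.6,-14.7]
    - [0,-8.6,-14.7]
  delta_rot:
    - [0,0,0]
    - [0,0,0]
    - [0,0,0]
    - [0,0,0]
    - [0,0,0]
    - [0,0,0]
    - [0,0,0]
    - [0,0,0]
    - [0,0,0]
    - [0,0,0]

```text
time_s: 5.25
tcp_pos: [0.5024, 0.0559, 0.0655]
eef_rot: [1.579, 0.919, -1.58]
force: [-5.0, 1.3, 2.2]
finger_gap: 0.262
```

```bash
python3 - <<'E'
from h import *
from station import snapshot
import cv2,pickle
s=arm.sense();print(s["tcp_pos"],s["force"],s["ft_torque"],s["finger_gap"])
p,d=snapshot("scene");cv2.imwrite("pics/s2f.png",p);cv2.imwrite("pics/s2.png",cv2.resize(p[180:260,310:430],(800,533),interpolation=cv2.INTER_CUBIC))
s=arm.sense();p,d=snapshot("wrist");cv2.imwrite("pics/w2.png",p);pickle.dump(s,open("w2.pkl","wb"))
print(s["tcp_pos"],s["force"])
E
```

```text
[0.5024043  0.05593858 0.06546316] [-5.01327551  1.33223106  2.19058956] [ 0.31041228  1.02454017 -0.0180008 ] 0.26245781687873
[0.5023825  0.05523008 0.06544259] [-4.2929117   1.28824831  3.12735029]
```

View pics/s2.png

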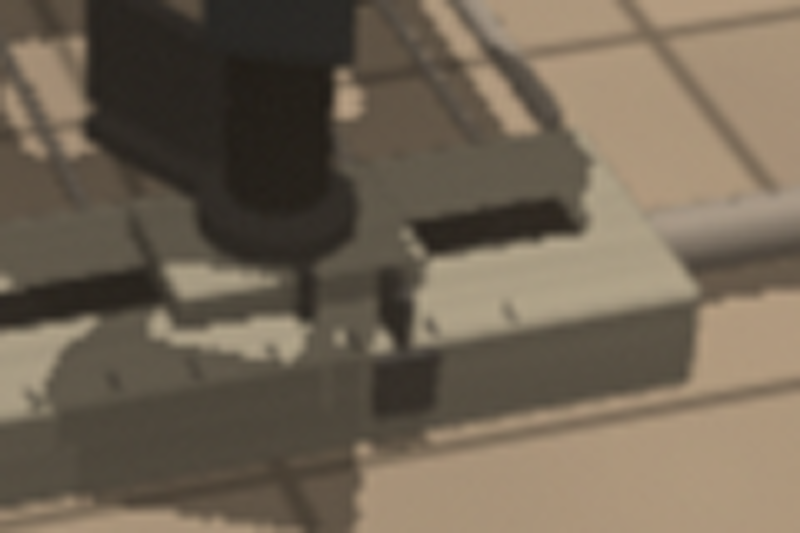

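View pics/w2.png

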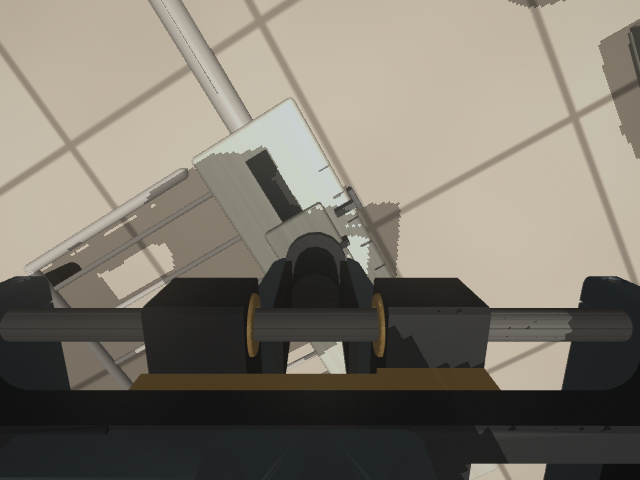

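The scene crop shows the pointer at about (306,270) and the fin at (393,270). The wrist view shows the fin at (344,208) and the pointer at (346,241), a remaining gap of about 15 mm. I'll zoom in on the wrist view.

```bash
python3 - <<'E'
import cv2
a=cv2.imread("pics/w2.png")
a=cv2.resize(a[170:270,280:410],(780,600),interpolation=cv2.INTER_CUBIC)
cv2.imwrite("pics/w2z.png",cv2.convertScaleAbs(a,alpha=1.3,beta=10))
E
```

```text
(no output)
```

View pics/w2z.png

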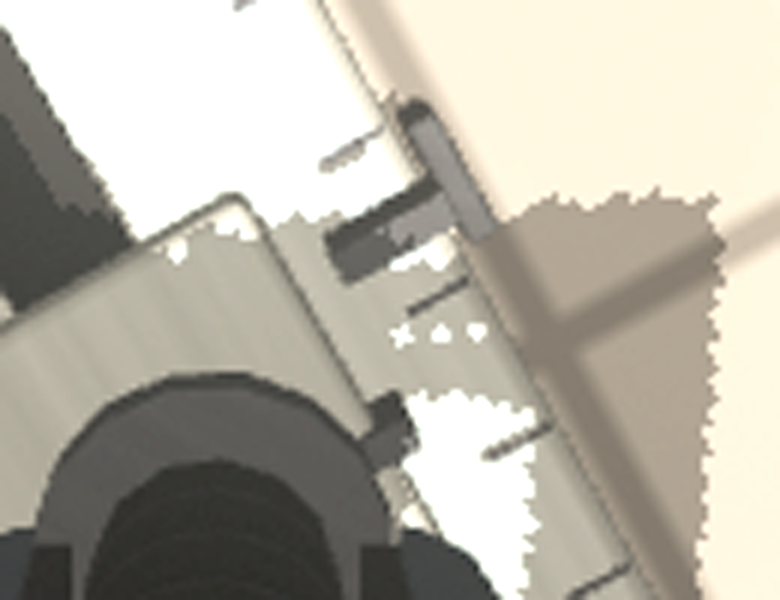

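```bash
python3 - <<'E'
from h import *
import pickle
np.set_printoptions(precision=4,suppress=True)
s=pickle.load(open("w2.pkl","rb"));W=cam("wrist",s);S=cam("scene")
a=lambda x,y:(280+(x+.5)/6-.5,170+(y+.5)/6-.5)
f=lambda x,y:(310+(x+.5)*.15-.5,180+(y+.5)*.15-.5)
for n,p,q in [("mark",(400,240),(394,270)),("ptr",(390,444),(306,268))]:
    print(n,onz(W,a(*p),.044),onz(S,f(*q),.044),tri(W,a(*p),S,f(*q)))
print(s["tcp_pos"]); move(s["tcp_pos"]+[-.0002,.0165,0],np.radians(-30))
E
```

```text
mark [0.5357 0.0744 0.044 ] [0.5296 0.0756 0.044 ] (array([0.5353, 0.0743, 0.0479]), np.float64(0.0019218942454808062))
ptr [0.524 0.055 0.044] [0.523  0.0555 0.044 ] (array([0.524 , 0.0552, 0.0447]), np.float64(2.429886843660183e-05))
[0.5024 0.0552 0.0654]
yaw now deg -29.70141603020184 dw -0.29858396979815816 slide [ 0.   -0.86 -1.46] rot [ 0.005 -0.     0.001]
```

play_rows:
  fingers: [0,0,0,0,0,0,0,0,0,0]
  slide:
    - [0,-0.2,-0.35]
    - [0,-0.4,-0.7]
    - [0,-0.6,-1.05]
    - [0,-0.8,-1.4]
    - [0,-0.9,-1.58]
    - [0,-0.92,-1.61]
    - [0,-0.92,-1.61]
    - [0,-0.92,-1.61]
    - [0,-0.92,-1.61]
    - [0,-0.92,-1.61]
  delta_rot:
    - [0,0,0]
    - [0,0,0]
    - [0,0,0]
    - [0,0,0]
    - [0,0,0]
    - [0,0,0]
    - [0,0,0]
    - [0,0,0]
    - [0,0,0]
    - [0,0,0]

```text
time_s: 6.18
tcp_pos: [0.5023, 0.0726, 0.0655]
eef_rot: [1.58, 0.917, -1.581]
force: [-5.5, 1.3, 4.6]
finger_gap: 0.262
```

```bash
cat > look.py <<'E'
from h import *
from station import snapshot
import cv2,pickle,sys
n=sys.argv[1]
s=arm.sense();print(s["time_s"],s["tcp_pos"],s["force"],s["ft_torque"],s["finger_gap"])
p,d=snapshot("scene");cv2.imwrite(f"pics/s{n}f.png",p);cv2.imwrite(f"pics/s{n}.png",cv2.resize(p[180:260,310:430],(800,533),interpolation=cv2.INTER_CUBIC))
s=arm.sense();p,d=snapshot("wrist");pickle.dump(s,open(f"w{n}.pkl","wb"));cv2.imwrite(f"pics/w{n}f.png",p)
a=cv2.resize(p[170:270,280:410],(780,600),interpolation=cv2.INTER_CUBIC)
cv2.imwrite(f"pics/w{n}.png",cv2.convertScaleAbs(a,alpha=1.3,beta=10))
print(s["tcp_pos"],s["force"])
E
python3 look.py 3
```

```text
6.1833 [0.50228054 0.07257226 0.06546163] [-5.489783    1.25758076  4.62545544] [0.0184952  1.24428897 0.02255924] 0.2624256072153165
[0.50226908 0.07254287 0.06546611] [-5.09410969  0.74619586  3.47078893]
```

View pics/s3.png

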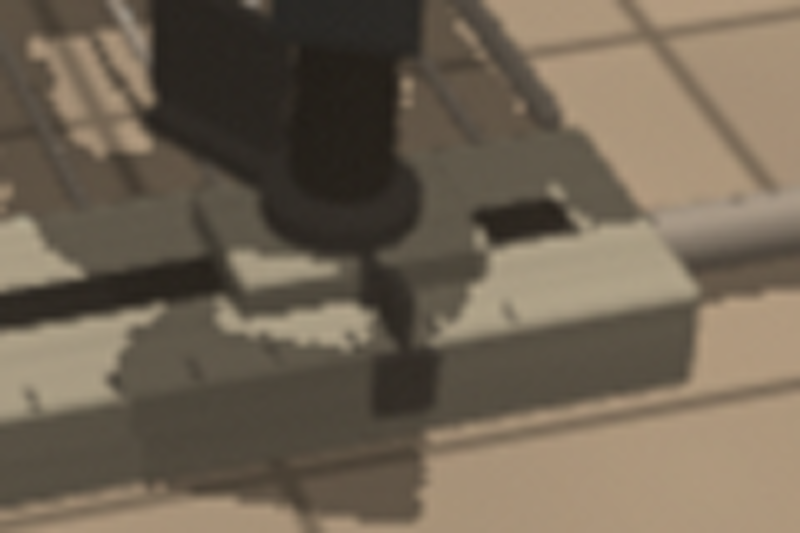

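View pics/w3.png

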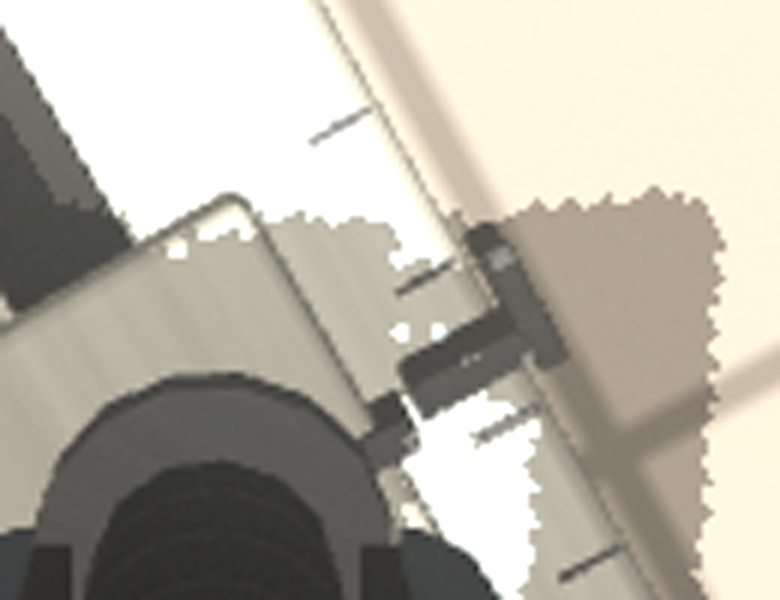

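The wrist crop shows the fin's top strip running (420,405) to (525,350), with the pointer at (390,444), nearly collinear. The scene crop shows the pointer and fin overlapping at about (385,285).

```bash
python3 - <<'E'
from h import *
import pickle
np.set_printoptions(precision=4,suppress=True)
s=pickle.load(open("w3.pkl","rb"));W=cam("wrist",s)
a=lambda x,y:(280+(x+.5)/6-.5,170+(y+.5)/6-.5)
for n,p in [("mark",(470,378)),("fin inner",(411,408)),("ptr",(390,444)),("ptr upper edge",(380,396)),("fin upper edge inner",(400,362)),("fin upper outer",(508,306)),("ptr upper far",(402,386))]:
    print(n,onz(W,a(*p),.044))
E
```

```text
mark [0.535  0.0745 0.044 ]
fin inner [0.5278 0.0747 0.044 ]
ptr [0.5238 0.0722 0.044 ]
ptr upper edge [0.5255 0.0776 0.044 ]
fin upper edge inner [0.5292 0.0798 0.044 ]
fin upper outer [0.5424 0.0795 0.044 ]
ptr upper far [0.5281 0.0774 0.044 ]
```

About 2.2 mm remain in +y. I'll correct that and hold.

play_rows:
  fingers: [0,0,0,0,0,0,0,0,0,0]
  slide:
    - [0,-0.06,-0.1]
    - [0,-0.12,-0.2]
    - [0,-0.12,-0.2]
    - [0,-0.12,-0.2]
    - [0,-0.12,-0.2]
    - [0,-0.12,-0.2]
    - [0,-0.12,-0.2]
    - [0,-0.12,-0.2]
    - [0,-0.12,-0.2]
    - [0,-0.12,-0.2]
  delta_rot:
    - [0,0,0]
    - [0,0,0]
    - [0,0,0]
    - [0,0,0]
    - [0,0,0]
    - [0,0,0]
    - [0,0,0]
    - [0,0,0]
    - [0,0,0]
    - [0,0,0]

```text
time_s: 7.12
tcp_pos: [0.5022, 0.0748, 0.0655]
eef_rot: [1.58, 0.917, -1.581]
force: [-5.7, 0.1, 3.0]
finger_gap: 0.259
```

```bash
python3 look.py 4
```

```text
7.1167 [0.50224297 0.07477003 0.06545063] [-5.66717684  0.0900535   3.03600216] [-0.19863452  1.20712656 -0.01382296] 0.25888109353296485
[0.50220974 0.07477942 0.06543657] [-5.71476768 -0.96493163  3.64182441]
```

View pics/w4.png

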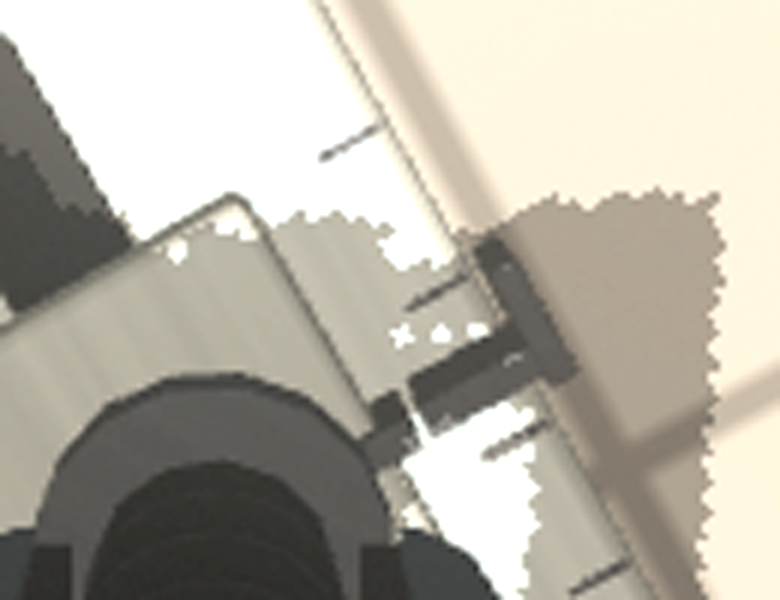

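View pics/s4.png

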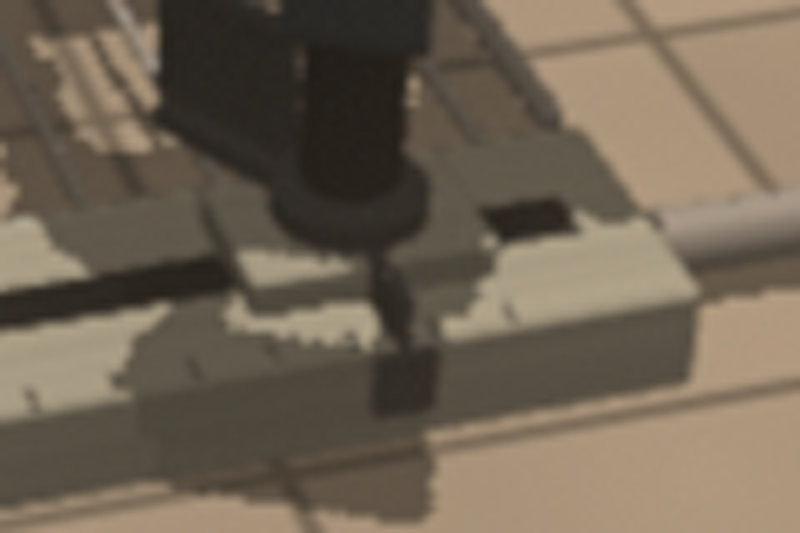

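The pointer is collinear with the fin, the clip has not moved and the lever is still open. Next I'll turn counter-clockwise (negative about tool x).

play_rows:
  fingers: [0,0,0,0,0,0,0,0,0,0]
  slide:
    - [0,0,0]
    - [0,0,0]
    - [0,0,0]
    - [0,0,0]
    - [0,0,0]
    - [0,0,0]
    - [0,0,0]
    - [0,0,0]
    - [0,0,0]
    - [0,0,0]
  delta_rot:
    - [-0.07,0,0]
    - [-0.14,0,0]
    - [-0.21,0,0]
    - [-0.28,0,0]
    - [-0.35,0,0]
    - [-0.42,0,0]
    - [-0.49,0,0]
    - [-0.55,0,0]
    - [-0.6,0,0]
    - [-0.6,0,0]

```text
time_s: 8.05
tcp_pos: [0.5012, 0.075, 0.0654]
eef_rot: [1.146, 1.25, -1.149]
force: [-10.1, 1.3, 7.6]
finger_gap: 0.262
```

```bash
python3 look.py 5; python3 -c "
from h import *
s=arm.sense();move([.5022,.0748,.0655],np.radians(50))"
```

```text
8.05 [0.50121319 0.0749641  0.06537539] [-10.05926568   1.3297123    7.58746169] [ 0.14405094  2.06669731 -0.08614471] 0.26177421861522104
[0.50122866 0.07494394 0.06536179] [-9.70275141  0.6883686   7.00493554]
yaw now deg 4.622697550298395 dw 45.3773024497016 slide [-0.01  0.09  0.02] rot [-0.792 -0.001  0.002]
```

View pics/w5f.png

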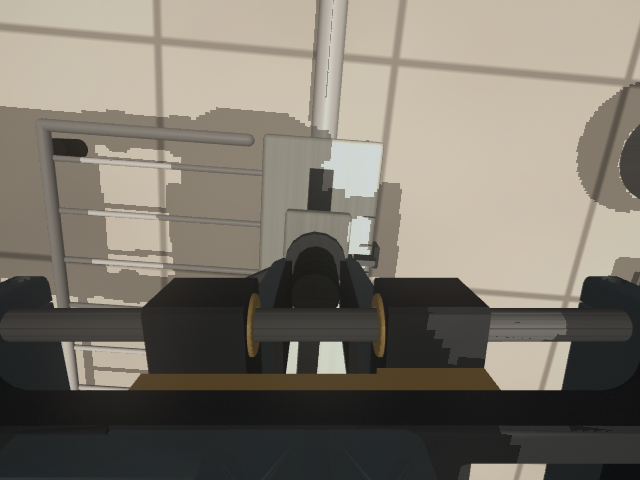

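View pics/s5.png

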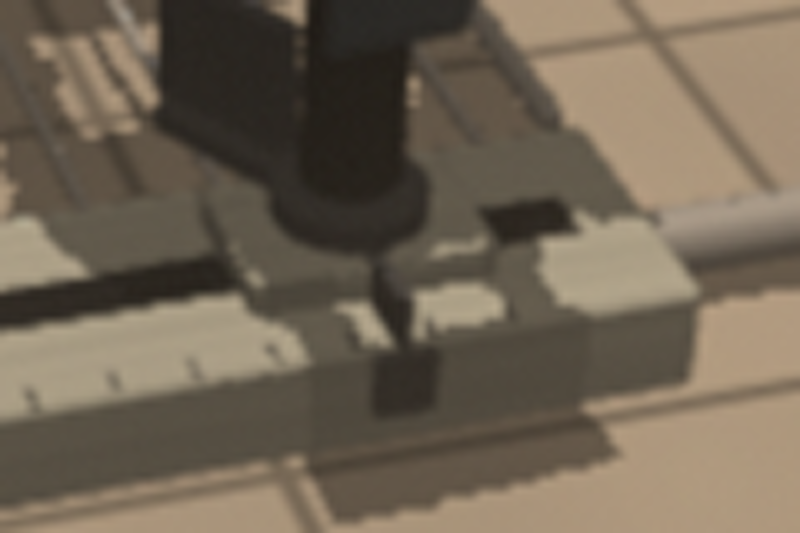

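The alignment has held and the lever hasn't moved yet. A side load of 10 N along -x shows the tool is 1–2 mm too far in +x, so I'll relieve that while continuing the turn.

play_rows:
  fingers: [0,0,0,0,0,0,0,0,0,0]
  slide:
    - [0,-0.05,0]
    - [0,-0.1,0]
    - [0,-0.15,0]
    - [0,-0.15,0]
    - [0,-0.15,0]
    - [0,-0.15,0]
    - [0,-0.15,0]
    - [0,-0.15,0]
    - [0,-0.15,0]
    - [0,-0.15,0]
  delta_rot:
    - [-0.05,0,0]
    - [-0.1,0,0]
    - [-0.15,0,0]
    - [-0.2,0,0]
    - [-0.25,0,0]
    - [-0.3,0,0]
    - [-0.35,0,0]
    - [-0.4,0,0]
    - [-0.4,0,0]
    - [-0.4,0,0]

```text
time_s: 8.98
tcp_pos: [0.5003, 0.0748, 0.0654]
eef_rot: [0.848, 1.4, -0.849]
force: [-7.1, -0.5, 4.8]
finger_gap: 0.261
```

```bash
python3 look.py 6; python3 -c "
from h import *
s=arm.sense();move([.5012,.0748,.0655],np.radians(52))"
```

```text
8.9833 [0.50033673 0.07476299 0.06541327] [-7.11564196 -0.48597303  4.78705367] [ 0.02152532  1.38355361 -0.00608552] 0.26093763202262776
[0.50038466 0.07476863 0.06542848] [-7.14586897  0.25614899  5.91842721]
yaw now deg 27.527815097564023 dw 24.47218490243598 slide [-0.01  0.08  0.03] rot [-0.427 -0.001  0.001]
```

View pics/w6f.png

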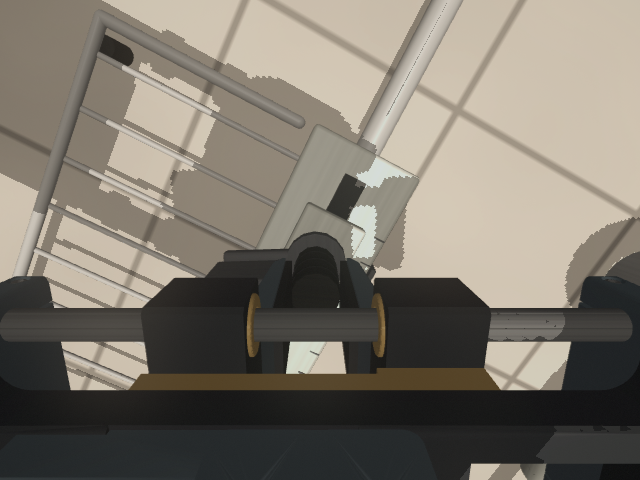

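View pics/s6.png

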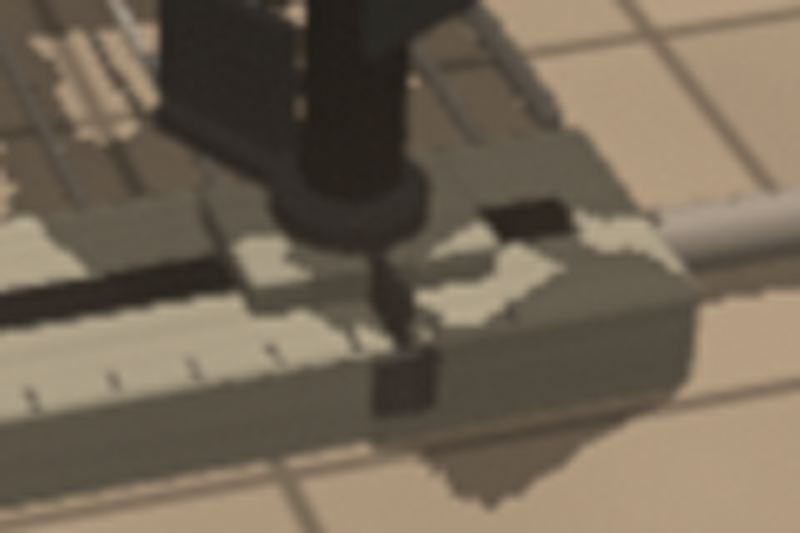

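In the wrist view, a dark plate left of the left finger at (225–290, 255) is ambiguous. I need the side view before turning further.

```bash
python3 - <<'E'
from station import snapshot
import cv2
p,d=snapshot("side");cv2.imwrite("pics/d6f.png",p);cv2.imwrite("pics/d6.png",cv2.resize(p[180:330,160:360],(800,600),interpolation=cv2.INTER_CUBIC))
a=cv2.imread("pics/w6f.png")[200:300,170:400];cv2.imwrite("pics/w6y.png",cv2.convertScaleAbs(cv2.resize(a,(800,348),interpolation=cv2.INTER_CUBIC),alpha=1.8,beta=30))
a=cv2.imread("pics/s6f.png")[150:260,300:440];cv2.imwrite("pics/s6y.png",cv2.convertScaleAbs(cv2.resize(a,(760,597),interpolation=cv2.INTER_CUBIC),alpha=2,beta=20))
E
```

```text
(no output)
```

View pics/d6.png

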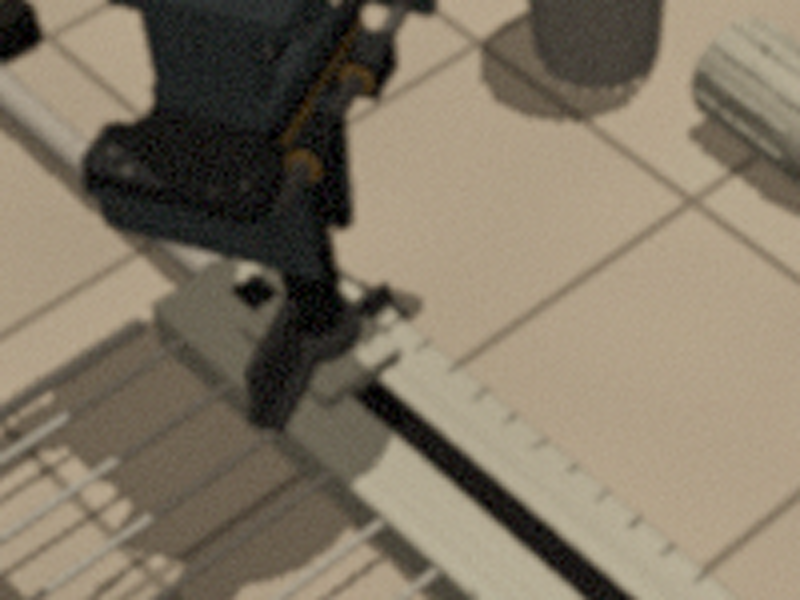

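View pics/w6y.png

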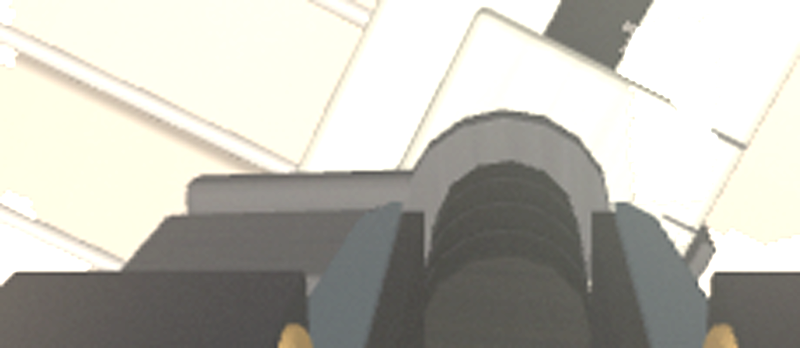

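View pics/s6y.png

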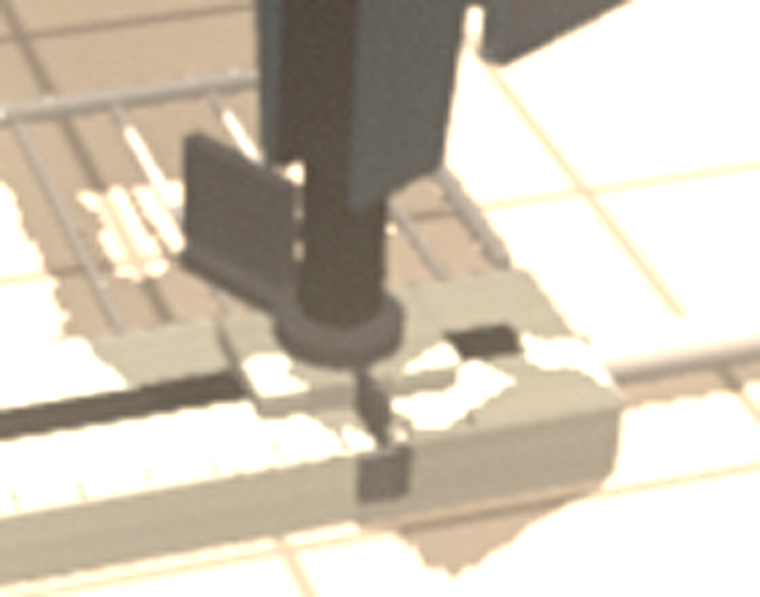

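```bash
python3 - <<'E'
from h import *
np.set_printoptions(precision=4,suppress=True)
S=cam("scene")
f=lambda x,y:(300+(x+.5)*140/760-.5,150+(y+.5)*110/597-.5)
for n,q in dict(tipcorner1=(352,208),tipcorner2=(440,165),leftfbottom=(300,160),paddle_out_top=(190,135),paddle_in=(295,190),hubfront=(342,362)).items():
    print(n,[onz(S,f(*q),z) for z in (.05,.066,.087,.1)])
p=arm.sense()["tcp_pos"];A=R.from_rotvec(arm.sense()["eef_rot"]).as_matrix();print(p,A)
E
python3 - <<'E'
import numpy as np,sys
sys.path.insert(0,'.')
E
```

```text
tipcorner1 [array([0.4448, 0.0975, 0.05  ]), array([0.469 , 0.0883, 0.066 ]), array([0.5008, 0.0763, 0.087 ]), array([0.5205, 0.0688, 0.1   ])]
tipcorner2 [array([0.4276, 0.1337, 0.05  ]), array([0.4524, 0.1233, 0.066 ]), array([0.485 , 0.1096, 0.087 ]), array([0.5051, 0.1012, 0.1   ])]
leftfbottom [array([0.4122, 0.0909, 0.05  ]), array([0.4375, 0.0819, 0.066 ]), array([0.4707, 0.0702, 0.087 ]), array([0.4913, 0.0629, 0.1   ])]
paddle_out_top [array([0.387, 0.061, 0.05 ]), array([0.4131, 0.053 , 0.066 ]), array([0.4474, 0.0425, 0.087 ]), array([0.4687, 0.0361, 0.1   ])]
paddle_in [array([0.4294, 0.0835, 0.05  ]), array([0.4542, 0.0748, 0.066 ]), array([0.4866, 0.0633, 0.087 ]), array([0.5067, 0.0563, 0.1   ])]
hubfront [array([0.525 , 0.0666, 0.05  ]), array([0.5465, 0.0584, 0.066 ]), array([0.5748, 0.0477, 0.087 ]), array([0.5923, 0.0411, 0.1   ])]
[0.5004 0.0748 0.0654] [[-0.0015  0.8868  0.4622]
 [ 0.0001  0.4622 -0.8868]
 [-1.     -0.0012 -0.0008]]
```

```bash
python3 - <<'E'
from h import *
from station import camera_info
np.set_printoptions(precision=1,suppress=True)
c=camera_info("wrist");Hi=np.linalg.inv(c["hand_eye"])
def pr(p): q=Hi[:3,:3]@p+Hi[:3,3]; q=c["mtx"]@q; return q[:2]/q[2]
for gap,n in ((.0455,"open"),(.013,"closed")):
  for x in (0,-.02,-.035):
    print(n,x,[pr(np.array([x,y,z])) for y in (-gap,-gap-.0135) for z in (-.016,.016)])
import numpy as np
E
python3 - <<'E'
import cv2
a=cv2.imread("pics/s1.png");cv2.imwrite("pics/s1b.png",cv2.convertScaleAbs(a,alpha=2,beta=20))
E
```

```text
open 0 [array([238.5, 243.6]), array([241.3, 293.2]), array([216. , 243.6]), array([219.6, 293.2])]
open -0.02 [array([230.8, 253.2]), array([234.2, 307.1]), array([206.1, 253.1]), array([210.4, 307.1])]
open -0.035 [array([224. , 261.7]), array([227.9, 319.5]), array([197.3, 261.7]), array([202.3, 319.4])]
closed 0 [array([292.7, 243.6]), array([293.5, 293.2]), array([270.2, 243.6]), array([271.8, 293.2])]
closed -0.02 [array([290.4, 253.2]), array([291.4, 307.2]), array([265.7, 253.2]), array([267.6, 307.2])]
closed -0.035 [array([288.4, 261.7]), array([289.5, 319.5]), array([261.7, 261.7]), array([263.9, 319.5])]
```

View pics/s1b.png

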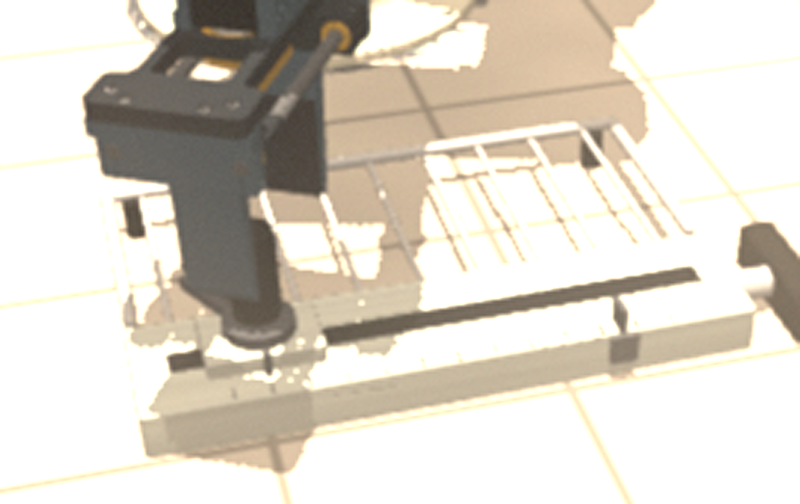

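View pics/d6f.png

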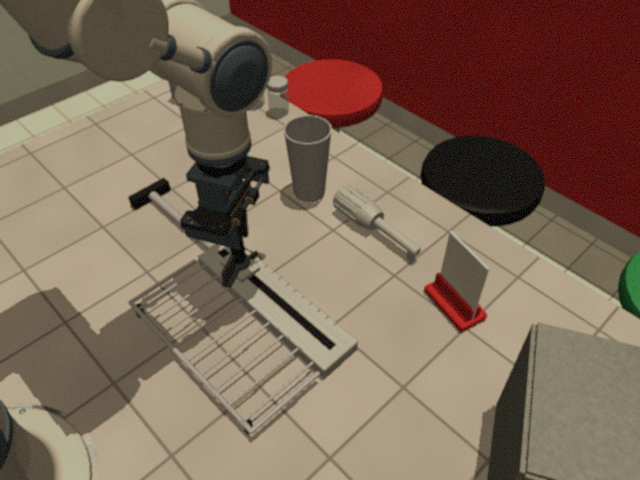

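The picture explains why the lever never moved. From the wrist view, the open fingertips project at x ≈ -35 mm in the tool frame. From the scene view, the closed tips stand about 100 mm above the ledge. So the real fingertips are about 35 mm behind the stated TCP, and I'm pinching only the top few mm of the grip, above the paddle.

I'll turn back to the start angle, open slightly, go 32 mm lower and pinch again. The lever is still open, so letting go here is safe.

play_rows:
  fingers: [0,0,0,0,0,0,0,0,0,0]
  slide:
    - [0,0,0]
    - [0,0,0]
    - [0,0,0]
    - [0,0,0]
    - [0,0,0]
    - [0,0,0]
    - [0,0,0]
    - [0,0,0]
    - [0,0,0]
    - [0,0,0]
  delta_rot:
    - [0.11,0,0]
    - [0.22,0,0]
    - [0.33,0,0]
    - [0.44,0,0]
    - [0.55,0,0]
    - [0.66,0,0]
    - [0.77,0,0]
    - [0.88,0,0]
    - [0.99,0,0]
    - [1.03,0,0]

```text
time_s: 9.97
tcp_pos: [0.5021, 0.0747, 0.0656]
eef_rot: [1.607, 0.892, -1.605]
force: [-0.2, -0.5, -2.6]
finger_gap: 0.261
```

play_rows:
  fingers: [0.7,0.7,0.7,0.7,0.7,0.7,0.7,0.7,0.7,0.7]
  slide:
    - [0,0,0]
    - [0,0,0]
    - [0,0,0]
    - [0,0,0]
    - [0,0,0]
    - [0,0,0]
    - [0,0,0]
    - [0,0,0]
    - [0,0,0]
    - [0,0,0]
  delta_rot:
    - [0,0,0]
    - [0,0,0]
    - [0,0,0]
    - [0,0,0]
    - [0,0,0]
    - [0,0,0]
    - [0,0,0]
    - [0,0,0]
    - [0,0,0]
    - [0,0,0]

```text
time_s: 10.8
tcp_pos: [0.5011, 0.0753, 0.0655]
eef_rot: [1.601, 0.898, -1.601]
force: [0.5, -0.2, -0.2]
finger_gap: 0.699
```

```bash
cat >look2.py <<'E'
from h import *
from station import snapshot
import cv2,pickle,sys
n=sys.argv[1]
s=arm.sense();print(s["time_s"],s["tcp_pos"],s["force"],s["ft_torque"],s["finger_gap"])
p,d=snapshot("scene");cv2.imwrite(f"pics/s{n}f.png",p);a=p[150:260,300:440];cv2.imwrite(f"pics/s{n}.png",cv2.convertScaleAbs(cv2.resize(a,(760,597),interpolation=cv2.INTER_CUBIC),alpha=2,beta=20))
E
python3 look2.py 7; python3 -c "
from h import *
move([.5008,.0748,.0335],np.radians(-31))"
```

```text
10.8 [0.50108168 0.07531893 0.06551838] [ 0.54346125 -0.2141203  -0.18475996] [-0.1150997   0.16110849  0.02727287] 0.6988333627375848
yaw now deg -31.447903946073986 dw 0.44790394607398637 slide [3.2  0.   0.06] rot [-0.008  0.    -0.   ]
```

View pics/s7.png

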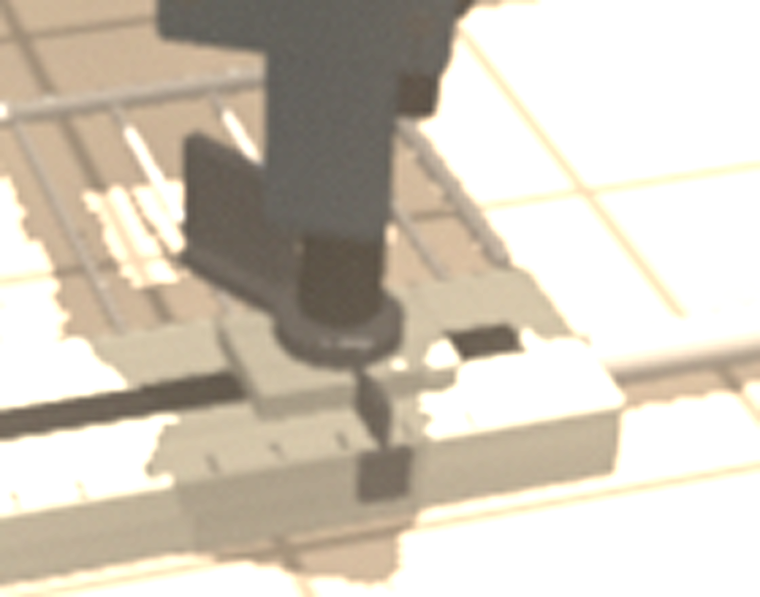

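The leg is still on the mark and the front fingertip ends well above the hub. Lowering.

play_rows:
  fingers: [0.7,0.7,0.7,0.7,0.7,0.7,0.7,0.7,0.7,0.7]
  slide:
    - [0.4,0,0]
    - [0.8,0,0]
    - [1.2,0,0]
    - [1.6,0,0]
    - [2.0,0,0]
    - [2.4,0,0]
    - [2.8,0,0]
    - [3.1,0,0]
    - [3.2,0,0]
    - [3.2,0,0]
  delta_rot:
    - [0,0,0]
    - [0,0,0]
    - [0,0,0]
    - [0,0,0]
    - [0,0,0]
    - [0,0,0]
    - [0,0,0]
    - [0,0,0]
    - [0,0,0]
    - [0,0,0]

```text
time_s: 11.68
tcp_pos: [0.5009, 0.0753, 0.0332]
eef_rot: [1.601, 0.898, -1.601]
force: [0.0, 0.3, -1.0]
finger_gap: 0.697
```

```bash
python3 look2.py 8; python3 -c "
from h import *
move([.5008,.0748,.0335],np.radians(-31))"
```

```text
11.6833 [0.5009319  0.07529055 0.03322973] [ 0.0068085   0.28140823 -0.99084325] [-0.12157518  0.11148072 -0.02457767] 0.6969433526112364
yaw now deg -31.45797960126191 dw 0.45797960126191206 slide [-0.    0.    0.06] rot [-0.008  0.     0.   ]
```

View pics/s8.png

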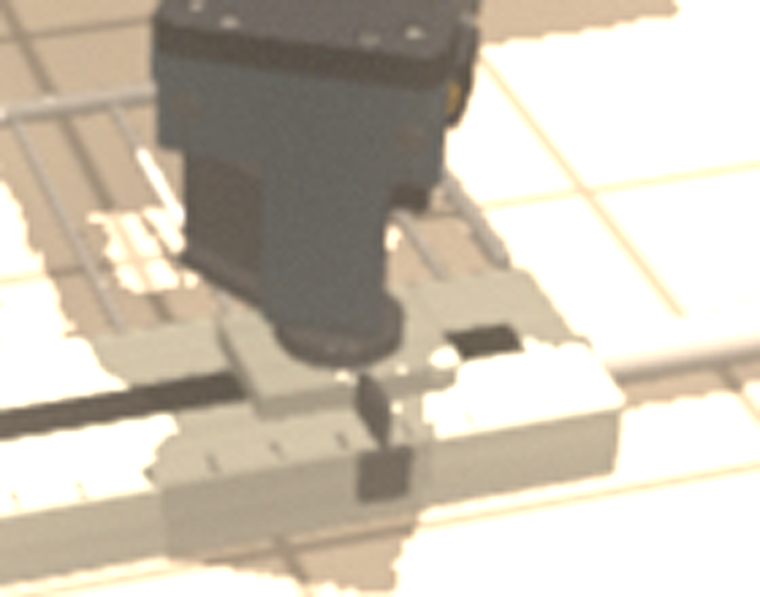

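No contact force, the front finger's tip is now just above the hub, and the leg is still on the mark. Closing.

play_rows:
  fingers: [0,0,0,0,0,0,0,0,0,0]
  slide:
    - [0,0,0.05]
    - [0,0,0.05]
    - [0,0,0.05]
    - [0,0,0.05]
    - [0,0,0.05]
    - [0,0,0.05]
    - [0,0,0.05]
    - [0,0,0.05]
    - [0,0,0.05]
    - [0,0,0.05]
  delta_rot:
    - [0,0,0]
    - [0,0,0]
    - [0,0,0]
    - [0,0,0]
    - [0,0,0]
    - [0,0,0]
    - [0,0,0]
    - [0,0,0]
    - [0,0,0]
    - [0,0,0]

```text
time_s: 12.57
tcp_pos: [0.5013, 0.0749, 0.0336]
eef_rot: [1.602, 0.897, -1.6]
force: [3.2, -0.6, 0.0]
finger_gap: 0.279
```

play_rows:
  fingers: [0,0,0,0,0,0,0,0,0,0]
  slide:
    - [0,0,0]
    - [0,0,0]
    - [0,0,0]
    - [0,0,0]
    - [0,0,0]
    - [0,0,0]
    - [0,0,0]
    - [0,0,0]
    - [0,0,0]
    - [0,0,0]
  delta_rot:
    - [0,0,0]
    - [0,0,0]
    - [0,0,0]
    - [0,0,0]
    - [0,0,0]
    - [0,0,0]
    - [0,0,0]
    - [0,0,0]
    - [0,0,0]
    - [0,0,0]

```text
time_s: 13.4
tcp_pos: [0.5012, 0.0748, 0.0336]
eef_rot: [1.601, 0.897, -1.6]
force: [6.0, -0.0, 1.2]
finger_gap: 0.28
```

```bash
python3 look.py 9; python3 - <<'E'
import cv2
a=cv2.imread("pics/w9f.png")[150:290,250:450];cv2.imwrite("pics/w9.png",cv2.resize(a,(800,560),interpolation=cv2.INTER_CUBIC))
E
```

```text
13.4 [0.50118888 0.074845   0.03361154] [ 5.97381305 -0.04698953  1.20064011] [-0.14517055 -0.8339116   0.01010396] 0.27950001938873364
[0.5011973  0.07487871 0.03360319] [ 6.54595667 -1.06179025  0.62909767]
```

View pics/w9.png

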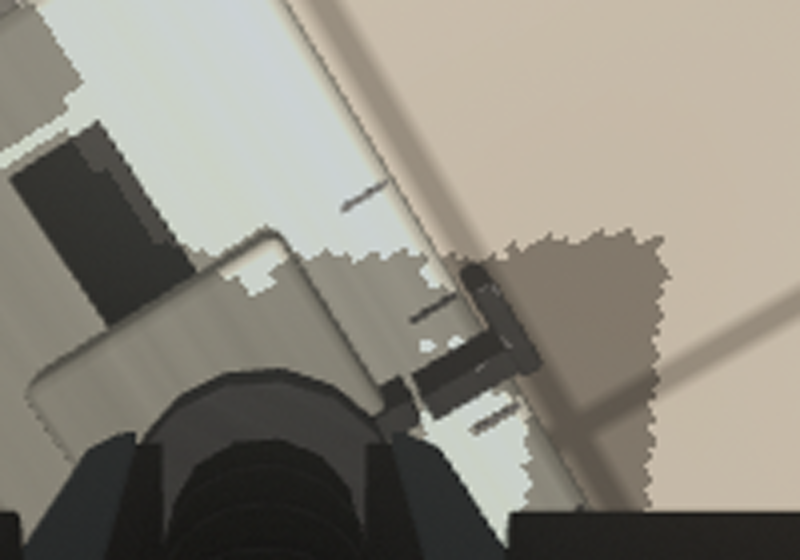

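View pics/s9.png

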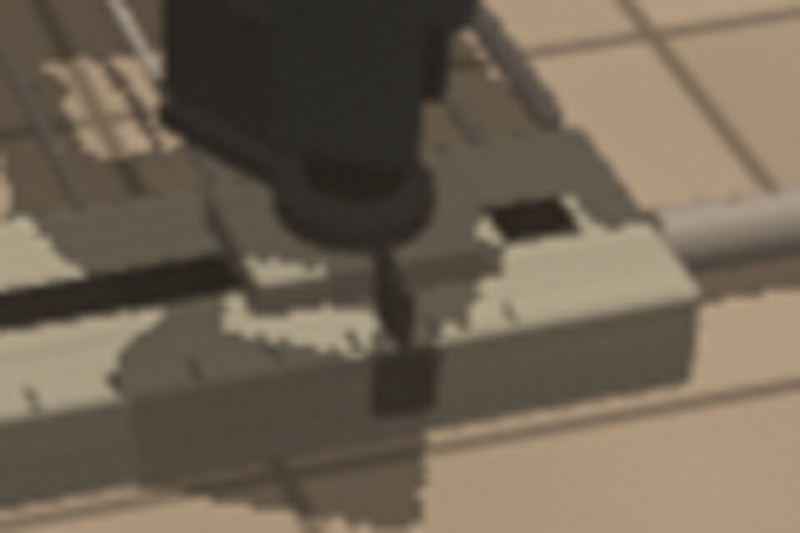

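A proper pinch now (gap 25.4 mm), with pointer and fin collinear to about 1 mm. Turning again.

play_rows:
  fingers: [0,0,0,0,0,0,0,0,0,0]
  slide:
    - [0,0,0]
    - [0,0,0]
    - [0,0,0]
    - [0,0,0]
    - [0,0,0]
    - [0,0,0]
    - [0,0,0]
    - [0,0,0]
    - [0,0,0]
    - [0,0,0]
  delta_rot:
    - [-0.06,0,0]
    - [-0.12,0,0]
    - [-0.18,0,0]
    - [-0.24,0,0]
    - [-0.3,0,0]
    - [-0.36,0,0]
    - [-0.42,0,0]
    - [-0.48,0,0]
    - [-0.52,0,0]
    - [-0.52,0,0]

```text
time_s: 14.33
tcp_pos: [0.5009, 0.075, 0.0336]
eef_rot: [1.229, 1.196, -1.229]
force: [3.4, 2.0, 1.9]
finger_gap: 0.281
```

```bash
python3 look2.py 10; python3 -c "
from h import *
move([.5010,.0748,.0335],np.radians(50))"
```

```text
14.3333 [0.50088514 0.0749908  0.03362152] [3.36665609 2.03974606 1.85430281] [ 0.1543327  -0.59052438 -0.09171209] 0.2807304850020324
yaw now deg -1.7056429381217177 dw 51.70564293812172 slide [0.01 0.02 0.02] rot [-0.902 -0.    -0.   ]
```

View pics/s10.png

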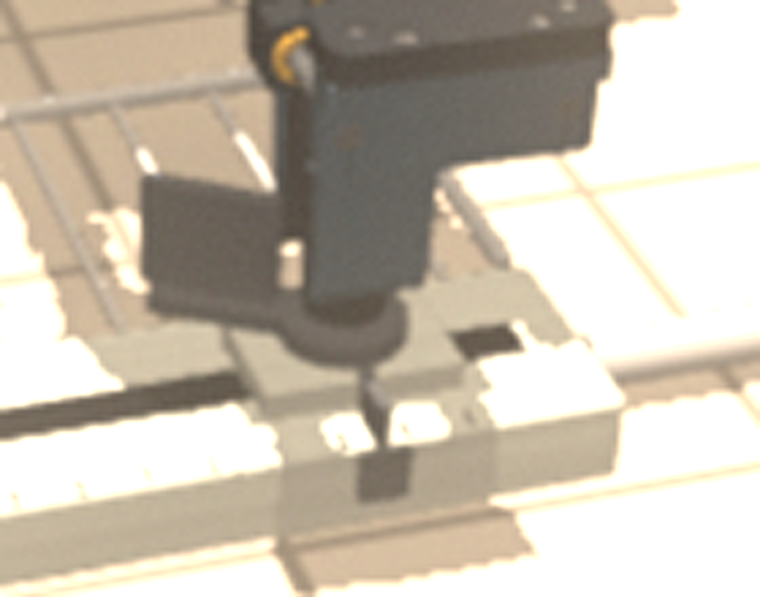

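The finger is now pushing the paddle (moment -0.09 N·m), the leg stays put and the grip is firm. Continuing.

play_rows:
  fingers: [0,0,0,0,0,0,0,0,0,0]
  slide:
    - [0,0,0]
    - [0,0,0]
    - [0,0,0]
    - [0,0,0]
    - [0,0,0]
    - [0,0,0]
    - [0,0,0]
    - [0,0,0]
    - [0,0,0]
    - [0,0,0]
  delta_rot:
    - [-0.06,0,0]
    - [-0.12,0,0]
    - [-0.18,0,0]
    - [-0.24,0,0]
    - [-0.3,0,0]
    - [-0.36,0,0]
    - [-0.42,0,0]
    - [-0.48,0,0]
    - [-0.54,0,0]
    - [-0.54,0,0]

```text
time_s: 15.22
tcp_pos: [0.5005, 0.0749, 0.0336]
eef_rot: [0.824, 1.409, -0.824]
force: [2.0, 0.5, 4.1]
finger_gap: 0.278
```

```bash
python3 look2.py 11; python3 -c "
from h import *
move([.5010,.0748,.0335],np.radians(50))"
```

```text
15.2167 [0.50052956 0.07490899 0.03356808] [1.9568887  0.45895092 4.10423961] [ 0.0269163  -0.26634531 -0.03182946] 0.27773664112701113
yaw now deg 29.150979434119098 dw 20.849020565880906 slide [0.01 0.04 0.03] rot [-0.364 -0.     0.   ]
```

View pics/s11.png

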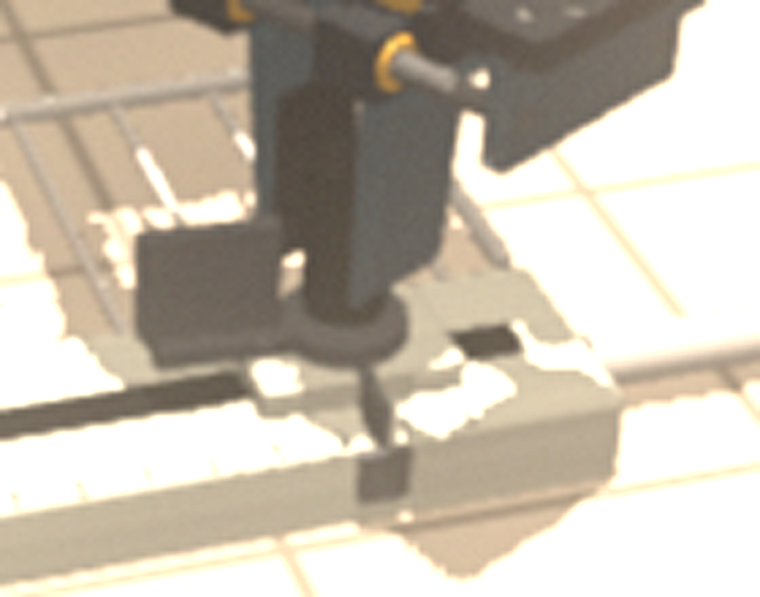

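The paddle is swinging closed (now roughly 20° short) and the leg is still on the mark.

play_rows:
  fingers: [0,0,0,0,0,0,0,0,0,0]
  slide:
    - [0,0,0]
    - [0,0,0]
    - [0,0,0]
    - [0,0,0]
    - [0,0,0]
    - [0,0,0]
    - [0,0,0]
    - [0,0,0]
    - [0,0,0]
    - [0,0,0]
  delta_rot:
    - [-0.05,0,0]
    - [-0.1,0,0]
    - [-0.15,0,0]
    - [-0.2,0,0]
    - [-0.25,0,0]
    - [-0.3,0,0]
    - [-0.34,0,0]
    - [-0.34,0,0]
    - [-0.34,0,0]
    - [-0.34,0,0]

```text
time_s: 16.1
tcp_pos: [0.497, 0.075, 0.0334]
eef_rot: [0.565, 1.502, -0.568]
force: [-15.9, 1.4, 23.8]
finger_gap: 0.289
```

```bash
python3 look2.py 12; python3 -c "
from h import *
move([.5010,.0748,.0335],np.radians(50))
from station import snapshot
import cv2
p,d=snapshot('side');cv2.imwrite('pics/d12f.png',p);cv2.imwrite('pics/d12.png',cv2.convertScaleAbs(cv2.resize(p[200:320,180:340],(800,600),interpolation=cv2.INTER_CUBIC),alpha=1.6,beta=20))"
```

```text
16.1 [0.49695389 0.07501075 0.03343325] [-15.87971737   1.43907548  23.8379145 ] [ 0.22570544  2.67624867 -0.66963764] 0.28858751791549175
yaw now deg 48.518462438741075 dw 1.481537561258922 slide [-0.01  0.25  0.32] rot [-0.026 -0.005  0.004]
```

View pics/s12.png

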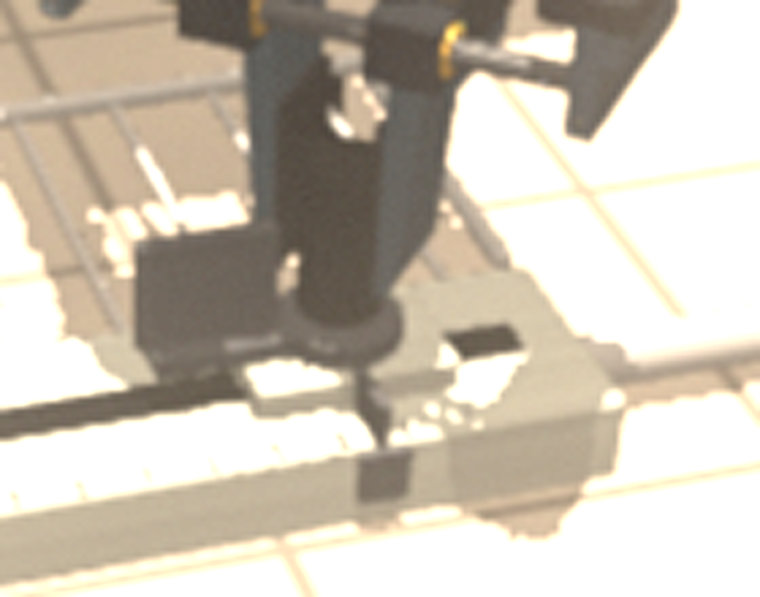

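View pics/d12.png

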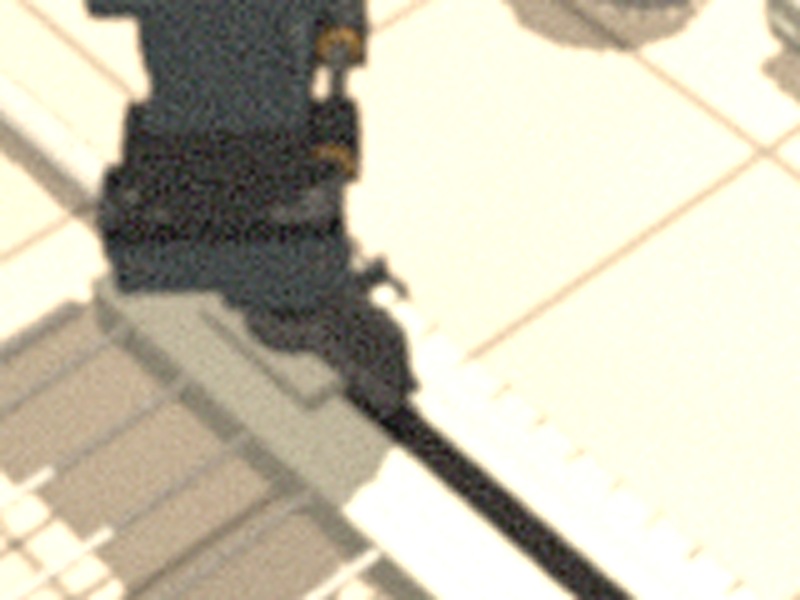

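The forces jumped (moment -0.67 N·m, 16–24 N), so the lever is on its stop. I'll back the turn off to unload.

play_rows:
  fingers: [0,0,0,0,0,0,0,0,0,0]
  slide:
    - [0,0,0]
    - [0,0,0]
    - [0,0,0]
    - [0,0,0]
    - [0,0,0]
    - [0,0,0]
    - [0,0,0]
    - [0,0,0]
    - [0,0,0]
    - [0,0,0]
  delta_rot:
    - [0.04,0,0]
    - [0.08,0,0]
    - [0.12,0,0]
    - [0.16,0,0]
    - [0.2,0,0]
    - [0.22,0,0]
    - [0.22,0,0]
    - [0.22,0,0]
    - [0.22,0,0]
    - [0.22,0,0]

```text
time_s: 17.03
tcp_pos: [0.4985, 0.075, 0.0335]
eef_rot: [0.735, 1.446, -0.738]
force: [-8.3, 1.5, 15.3]
finger_gap: 0.282
```

```bash
python3 look2.py 13; python3 -c "
from h import *
move([.5010,.0748,.0335],np.radians(36))
from station import snapshot
import cv2
p,d=snapshot('side');cv2.imwrite('pics/d13.png',cv2.convertScaleAbs(cv2.resize(p[200:320,180:340],(800,600),interpolation=cv2.INTER_CUBIC),alpha=1.6,beta=20))
s=arm.sense();p,d=snapshot('wrist');cv2.imwrite('pics/w13f.png',p)
print(s['force'])"
```

```text
17.0333 [0.4984948  0.07500195 0.03346787] [-8.29345809  1.49021416 15.26020085] [ 0.20212391  1.51630572 -0.02731934] 0.28178912882668905
yaw now deg 35.950064339801784 dw 0.04993566019821266 slide [-0.    0.19  0.16] rot [-0.001 -0.002  0.003]
[-8.07005101  1.39751132 15.21707375]
```

View pics/s13.png

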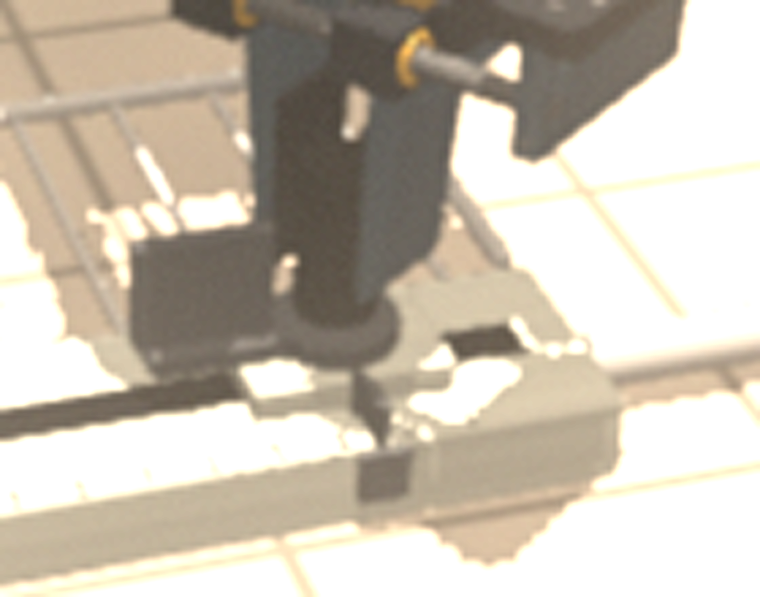

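View pics/w13f.png

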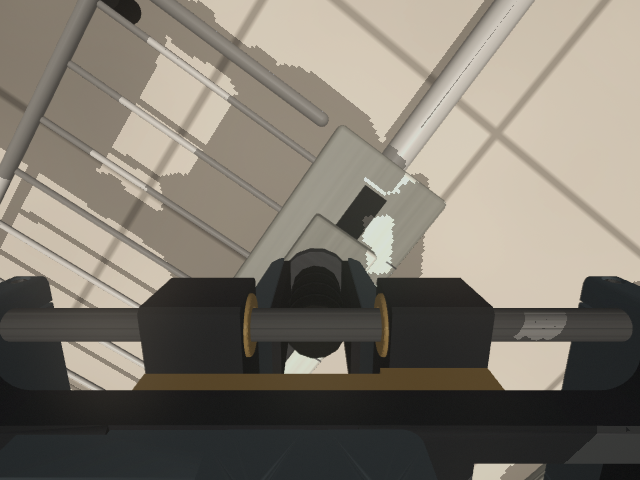

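View pics/d13.png

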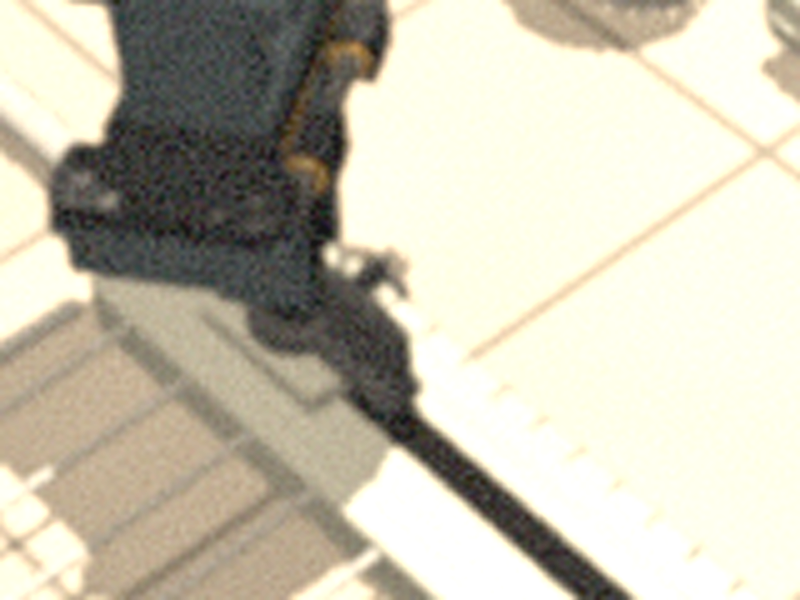

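The side view shows the paddle lying over the rail slot, so the lever is closed. In the scene view the hub has shifted about 10 px left, meaning the leg moved slightly in -y. I'll measure that.

```bash
python3 - <<'E'
import cv2,numpy as np
o=[]
for n in (9,11,13):
    p=cv2.imread(f"pics/s{n}f.png")[205:245,335:395]
    o.append(cv2.convertScaleAbs(cv2.resize(p,(780//2*1,260),interpolation=cv2.INTER_CUBIC),alpha=2.2,beta=10))
cv2.imwrite("pics/cmp.png",np.hstack(o)[:, :])
cv2.imwrite("pics/cmp2.png",cv2.resize(np.vstack([np.hstack(o[:2]),np.hstack([o[2],o[2]])]),(780,520)))
E
```

```text
(no output)
```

View pics/cmp2.png

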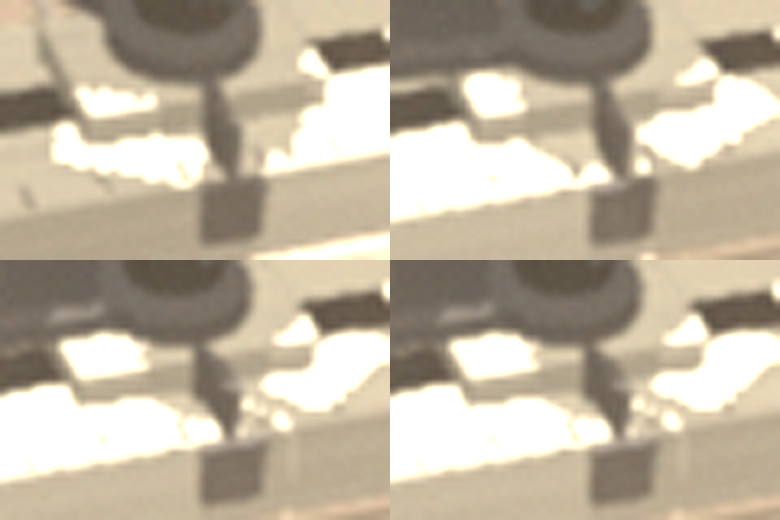

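The leg has moved about 2 mm toward -y since the aligned view, which is within tolerance. I'll nudge it back by 2 mm and ease the side load.

play_rows:
  fingers: [0,0,0,0,0,0,0,0,0,0]
  slide:
    - [0,-0.01,-0.07]
    - [0,-0.02,-0.14]
    - [0,-0.03,-0.21]
    - [0,-0.04,-0.28]
    - [0,-0.04,-0.28]
    - [0,-0.04,-0.28]
    - [0,-0.04,-0.28]
    - [0,-0.04,-0.28]
    - [0,-0.04,-0.28]
    - [0,-0.04,-0.28]
  delta_rot:
    - [0,0,0]
    - [0,0,0]
    - [0,0,0]
    - [0,0,0]
    - [0,0,0]
    - [0,0,0]
    - [0,0,0]
    - [0,0,0]
    - [0,0,0]
    - [0,0,0]

```text
time_s: 18.02
tcp_pos: [0.4984, 0.0768, 0.0336]
eef_rot: [0.735, 1.443, -0.736]
force: [0.6, -1.3, 6.1]
finger_gap: 0.276
```

```bash
python3 look2.py 14; python3 -c "
import cv2,numpy as np
o=[]
for n in (9,13,14):
    p=cv2.imread(f'pics/s{n}f.png')[205:245,335:395]
    o.append(cv2.convertScaleAbs(cv2.resize(p,(390,260),interpolation=cv2.INTER_CUBIC),alpha=2.2,beta=10))
cv2.imwrite('pics/cmp3.png',np.vstack([np.hstack(o[:2]),np.hstack([o[2],o[2]])]))
from station import snapshot
p,d=snapshot('side');cv2.imwrite('pics/d14.png',cv2.convertScaleAbs(cv2.resize(p[200:320,180:340],(800,600),interpolation=cv2.INTER_CUBIC),alpha=1.6,beta=20))
"
```

```text
18.0167 [0.49842125 0.07676586 0.03356562] [ 0.61950548 -1.25880638  6.12030248] [-0.23627772  0.03184274 -0.03272384] 0.27564766608913727
```

View pics/cmp3.png

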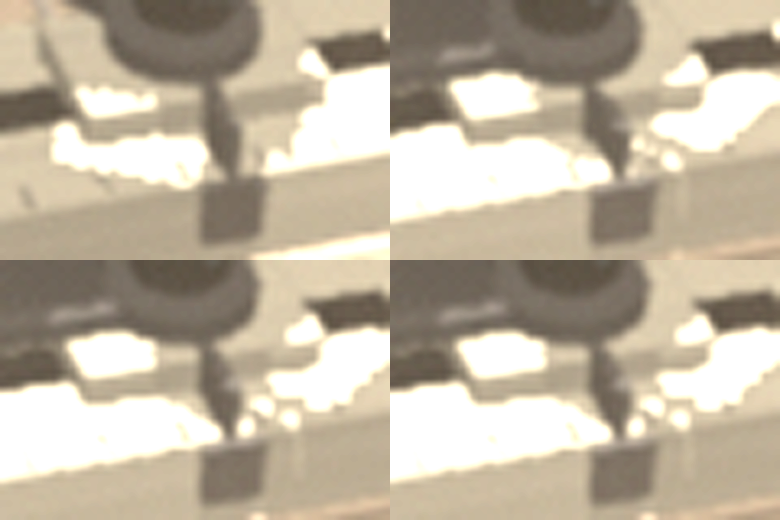

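View pics/d14.png

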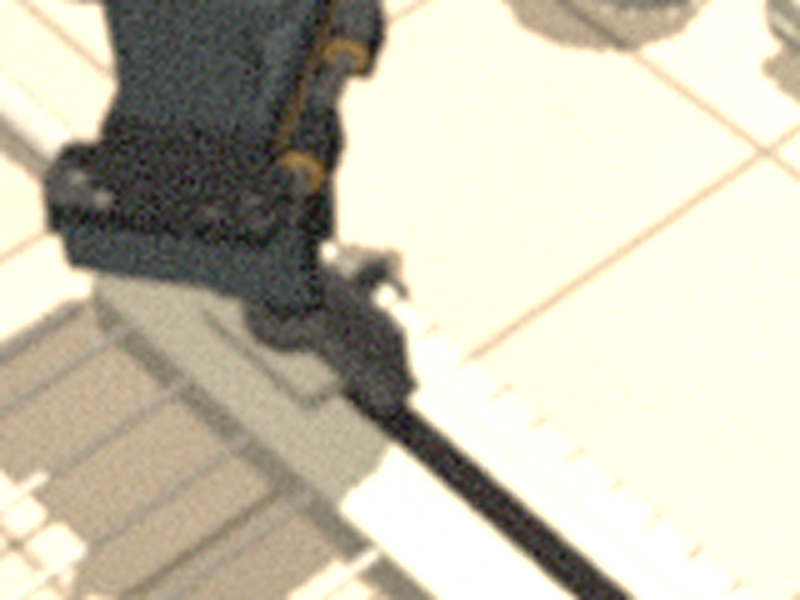

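View pics/s14.png

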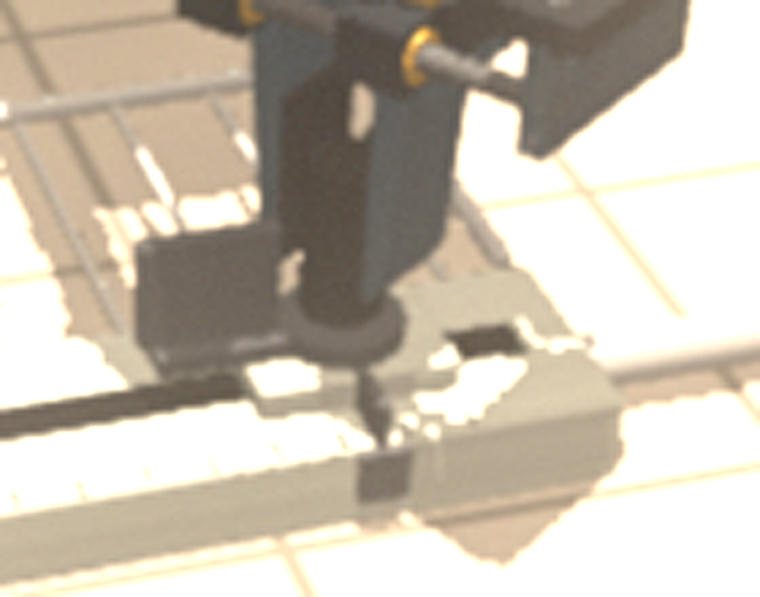

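```bash
python3 - <<'E'
from h import *
S=cam("scene");D=cam("side")
f=lambda x,y:(300+(x+.5)*140/760-.5,150+(y+.5)*110/597-.5)
for a,b,z in [((140,240),(280,222),.087),((158,368),(285,345),.045),((155,352),(283,332),.051)]:
    p,q=onz(S,f(*a),z),onz(S,f(*b),z);d=p-q;print(p,q,np.degrees(np.arctan2(d[1],d[0])))
g=lambda x,y:(180+(x+.5)/5-.5,200+(y+.5)/5-.5)
print(onz(D,g(403,345),.087),onz(D,g(395,400),.051))
E
```

```text
[0.50053197 0.01165604 0.087     ] [0.50233367 0.05357191 0.087     ] -92.46125990355763
[0.50627675 0.01560976 0.045     ] [0.50511185 0.05560706 0.045     ] -88.33177020069546
[0.50635006 0.0146383  0.051     ] [0.50669737 0.05426167 0.051     ] -90.50219802232445
[0.49780627 0.00609424 0.087     ] [0.49703154 0.01417383 0.051     ]
```

The paddle direction measures -88° to -92° against -89.4° for closed, so it is on the stop. The pointer is within about 1 mm of the fin, forces are low and the grip is firm. Handing in.

```bash
python3 -c "
from station import arm,order
s=arm.sense();print(s['time_s'],s['finger_gap'],s['force'])
print(order.sign_off())"
```

```text
18.1167 0.27697999431777226 [-3.83129441e-03 -7.54361872e-01  6.97716626e+00]
the job is handed in; nothing more can be done
None
```

I slid the leg onto the mark by its grip, then swung the cam lever closed with the same pinch and handed in still holding the grip. It took 18.1 s; sign-off reports no verdict.

**First pinch too high:** the visible fingertips ended about 35 mm behind the stated TCP. My first pinch therefore held only the top few mm of the grip, and the first turn passed over the paddle without moving the lever. With the lever still open and the leg on the mark, I turned back, let go briefly, went 32 mm lower and pinched again (gap about 25 mm) before swinging the lever.

**Last checks:**

| Check | Result |
|---|---|
| Pointer against mark fin | Within about 1 mm by eye in the scene view. The leg slipped about 2 mm when the lever hit its stop, and I nudged it back. |
| Lever | Paddle direction measured -88° to -92°; closed should be about -89.4°. The moment rose to 0.67 N·m at the stop, then I backed the turn off to unload it. |
| Mark clip | No visible shift in the scene view. |
| Grip | Gap 0.277 under a 30 N setting; 7 N left on the tool, mostly vertical. |
| Tin, scoop, menu stand | The arm did not go near them. I did not measure their positions again at the end. |

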